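# Set the check gauge in the strip reader

## Robot

A 6-joint arm with a two-finger parallel gripper is mounted at the origin on a cart in front of the work surface, level with it; the furniture and walls round the work are solid. World frame = base frame: x ahead of the robot, y to its left, z up, the work surface at z = 0. Lengths are in m, angles in rad, forces in N, time in s.
With the tool pointing down it reaches from about 0.25 to 0.725 m from the base axis. Payload 4 kg.
Tool frame: the origin (TCP) lies on the centre line of the jaws, within the pads' length; the fingertips stand 11 mm ahead of it and the grasp point (between the pads) lies 8 mm behind it (bot.nose_length is the distance from the TCP to the fingertips, in m); z points along the fingers, y is the direction in which the jaws open and shut (so a half turn about z gives the same grasp; the last joint's range is limited). The gripper opens to 85 mm and grips with 20 to 120 N. Pads are 22 mm wide; open, the fingers measure 114 mm over their backs; the gripper's body (76 mm by 85 mm) begins 54 mm behind the grasp point. The pads swing forward as they close: fully open they stand 13 mm farther back than shut.
Start: joints at [1.135, 0.241, 0.005, 1.335, 0, 1.571], TCP at [0.211, 0.453, 0.242] pointing down, gripper open.
Joint ranges: [-2.72, 2.72], [-1.05, 1.87], [-1.09, 1.28], [-1.99, 2.15], [-1.42, 1.44], [-3.14, 3.14]. Speed limits (rad/s): [2.79, 2.79, 3.14, 3.14, 3.14, 3.14].

## Interface

Orientations are given as a unit quaternion [x, y, z, w].
In Python, from workcell import bot gives the robot as it stands.
- The arm moves only by the tool play_rows, never from a script. Its argument "plan" is one flat list of numbers, 6 for each row, row after row: the shift along the tool's x, y, z in mm, then the turn, a rotation vector about the tool's x, y, z in rad. A call has 1 to 20 rows; each row shifts and turns the commanded pose from where the row before left it, along the tool's axes as they then stand; what a row does not reach is not made up. A row lasts 1/8 s, in which the tool goes at most 62.5 mm and 10.7 degrees, less where a joint would pass 70% of its speed; a pose out of reach is approached as far as the arm can. A call with a gripper value outside its range is refused whole. "hand" is the opening in per cent of the stroke, from 0 (shut) to 100 (fully open), set as the call begins (left out, the last holds). The fingers move at their own pace and stop on an object; the grip force is fixed at half the most. Time passes only in rows, so rows that do not move let the fingers close. It gives the time, the measured TCP pose, the force and the opening at its end, in the units of the state.
- bot.get_obs(): the state, without advancing time (a new reading comes with each control period).
- bot.camera(name): name is "side" or "top"; returns a dict with "frame" (420x560x3 uint8, blue, green, red), "range_z" (420x560 float32, m along the optical axis (not along the pixel's ray), 0 where there is no reading), "K" (3x3 intrinsics, pixels), "dist" ([k1, k2, p1, p2, k3] as OpenCV has them; the pictures are not rectified), "cam_to_world" (4x4, takes a point from camera to world coordinates). Camera axes: x right, y down, z forward; pixel columns grow to the right and rows downward; lengths in m; the calibration is good to about 2 mm. A picture is of the moment at which its call begins.
- bot.job_done(): hands the job in, once; it reports no verdict.
Trained networks look in the newest picture that a camera, given by its name, has taken for a name from the list of things; names that differ only in an ending like _2 or _b are one class to them, and where a whole thing is asked for, a point or a joint stands for the part that bears it (a point fixed in the world has none). Each returns a list of dicts, best first, with "p" (0 to 1); they miss things now and then, are a little off and sometimes report something else, mostly with a low value. They report only what shows in the picture. A call takes as long as a camera call. They do not tell look-alikes from the thing itself.
- bot.outline_of(query, camera): "mask" (420x560 bool, what is visible of it) and "point" ([row, column] in pixels, amid what is visible of it).
The state is a dict: "clock": time; "joint_pos": joint angles; "joint_vel": joint speeds; "tau": joint torques, N m; "eef_pos": TCP position; "tool_rot": TCP orientation; "ft_force": force on the tool from outside, world axes, zero at the start; "ft_torque": the same for the moment, N m; "grip_width": finger opening in m.
Only numpy, scipy, OpenCV 4.12 (cv2) and the standard library are available. Lean on these libraries where they do the work, as an engineer would, in place of code of your own. Each camera call takes 0.05 s, during which the arm holds its last target.

## Task

Set up the strip reader's daily check: draw the tall check gauge out of the stand without toppling or dragging out the two short plates that lean there with it, put the gauge's blade tip first into the slot in the reader's sloping face, and push it in until the line across the blade is level with the slot mouth - no deeper, because the braked carriage inside does not come back. Leave the gauge standing in the slot, the two plates leaning in the stand, and the other things on the worktop where they are.

Things in the scene. Friction and masses are not known exactly. Their poses are not given: they have to be found in the camera images.
- reader: White plastic bench strip reader fixed to the worktop, 140 mm deep (x), 100 wide (y): a wedge whose top face slopes 25 degrees, 42 mm high at the front (-x side, towards the robot), 107 mm at the back. Origin: centre of its underside, z up, +x to its high back. Display on the upper part of the face, keys on the lower, slot half-way up.
- slot: Slot mouth in the sloping face. Origin: centre of the mouth, in the face's plane, 75 mm above the worktop. z: slot axis, square to the face, pointing out (25 degrees from vertical, leaning to the reader's front); x up the slope, y along the slot. Slot 7.5 mm wide along x (plus a 3 mm lead-in chamfer on both long edges), 36 mm long along y, straight walls, over 50 mm deep.
- carriage (a joint): Braked carriage inside the slot, pushed by the blade's tip: 0 to 0.036 m, growing inwards. Its floor lies 20 mm + joint value below the mouth; it starts between 0 and 8 mm. It moves only when pushed (about 5 N), stays where it is left, carries the gauge's weight, and nothing pulls it back out.
- gauge_centre (a point): Centre of the check gauge, the tallest thing in the stand: steel blade 120 x 30 x 5 mm, 0.06-0.13 kg, its upper 36 mm a ribbed grey grip 9 mm thick. z runs from tip to grip, y along the width, x through the thickness. Grip centre 42 mm along +z, tip 60 mm along -z. Front and back alike. Starts tip down, leaning 18 degrees back, as back, middle or front one of the three.
- gauge_line (a point): The dark line across the gauge's blade, 40 mm from its tip, at mid-thickness; axes as for gauge_centre. It is to end level with the slot mouth, so that 40 mm of blade are in the slot.
- stand: Aluminium stand fixed to the worktop, 66 mm deep (x), 74 wide (y), about 61 high. Origin: on its underside, 21 mm behind its front edge, z up. Floor 6 mm high; back rest 58 mm long, leaning 18 degrees from vertical towards +x (to the robot's right); 8 mm lip in front, low ears at the sides. Gauge and plates stand on the floor and lean on the rest one in front of another.
- plate_low_centre (a point): Centre of the lower white ceramic plate in the stand, 5 x 50 x 58 mm; z along its 58 mm height, x through its thickness. Leans 18 degrees; may slip back by a plate's thickness when the gauge is drawn.
- plate_high_centre (a point): Centre of the higher white ceramic plate in the stand, 5 x 50 x 66 mm; axes and behaviour as for the lower one.
- stain_bottle_centre (a point): Bystander: brown dropper bottle, 44 mm across, 108 mm high, standing behind; point half-way up.
- strip_tube_centre (a point): Bystander: white test strip tube with coloured patches, 53 x 49 mm, 126 mm high, standing behind; point half-way up.
- culture_dish_centre (a point): Bystander: small lidded culture dish, 60 mm across, 14 mm high, lying in front of the reader; point at its centre.
Things that resemble listed ones, but are neither listed nor needed, are in the scene too. What is shaped like the part that bears gauge_centre but blue or orange is not meant.

How it is judged:
By the outcome, as a careful person would: the job done as asked, in the order asked, and still so for the second after the job is handed in, with the robot touching nothing.
It also fails if it takes over 43 s, if anything falls off the work surface, if the arm or the gripper's body presses on something with over 40 N, if the wrist force passes 120 N, or if a joint passes its speed limit or range.

## Working session

There is one attempt and no reset: what is moved stays moved. The work goes in short steps, Python scripts to look and compute and a tool call to move; the robot and the scene stay as the last step left them, time stands still between calls to the robot, and variables do not carry over. Pictures are saved under pics/ and viewed, and the job is handed in when it is done.

Besides the shell and the picture viewer there is one more tool, called after "Emit:" in YAML: its name, and indented under it one key for each argument. play_rows: Moves the arm, as the interface text tells. Its arguments: {"type":"object","properties":{"plan":{"type":"array","items":{"type":"number"}},"hand":{"type":"number"}},"required":["plan"]}

```bash
mkdir -p pics; ls
cat > h.py <<'E'
import numpy as np, cv2
from workcell import bot
def snap(n):
    c=bot.camera(n); np.savez(f'/tmp/{n}.npz',**c); return c
def world(c,rc):
    # rc: Nx2 row,col ints -> world pts
    rc=np.atleast_2d(rc); z=c['range_z'][rc[:,0],rc[:,1]]
    u=cv2.undistortPoints(rc[:,::-1].astype(np.float64).reshape(-1,1,2),c['K'],c['dist']).reshape(-1,2)
    p=np.c_[u*z[:,None],z]; T=c['cam_to_world']
    w=p@T[:3,:3].T+T[:3,3]; w[z==0]=np.nan; return w
def proj(c,P):
    T=np.linalg.inv(c['cam_to_world']); P=np.atleast_2d(P).astype(float)
    q=P@T[:3,:3].T+T[:3,3]
    return cv2.projectPoints(q,np.zeros(3),np.zeros(3),c['K'],np.array(c['dist'],float))[0].reshape(-1,2)
E
python3 - <<'E'
from h import *
for n in ['side','top']:
    c=snap(n); cv2.imwrite(f'pics/{n}0.png',c['frame']); print(n,c['cam_to_world'].round(3),c['K'].round(1))
    for q in ['reader','slot','stand','gauge_centre','gauge_line','plate_low_centre','plate_high_centre','stain_bottle_centre','strip_tube_centre','culture_dish_centre']:
        for r in bot.outline_of(q,n)[:4]:
            rc=np.argwhere(r['mask']); w=world(c,rc)
            print(q,round(r['p'],2),np.round(r['point']),len(rc),np.nanmedian(w,0).round(3))
o=bot.get_obs();print(o)
E
```

```text
pics
side [[ 0.466 -0.703  0.538 -0.141]
 [-0.885 -0.367  0.287 -0.329]
 [-0.004 -0.609 -0.793  1.066]
 [ 0.     0.     0.     1.   ]] [[434.5   0.  280.5]
 [  0.  434.5 207. ]
 [  0.    0.    1. ]]
reader 0.58 [265. 393.] 2745 [ 0.497 -0.319  0.068]
slot 0.57 [256. 405.] 615 [ 0.529 -0.33   0.094]
stand 0.56 [266. 322.] 489 [ 0.453 -0.152  0.01 ]
stand 0.56 [218. 382.] 329 [ 0.65  -0.241  0.057]
gauge_centre 0.64 [164. 200.] 62 [0.617 0.373 0.008]
gauge_centre 0.47 [183. 343.] 563 [ 0.672 -0.102  0.09 ]
gauge_centre 0.46 [249. 329.] 74 [ 0.446 -0.156  0.105]
gauge_line 0.61 [163. 199.] 93 [0.616 0.373 0.008]
plate_high_centre 0.61 [264. 324.] 36 [ 0.436 -0.152  0.066]
stain_bottle_centre 0.64 [217. 383.] 381 [ 0.651 -0.24   0.053]
strip_tube_centre 0.56 [187. 345.] 579 [ 0.673 -0.102  0.088]
strip_tube_centre 0.21 [335. 388.] 472 [ 0.35  -0.372  0.016]
culture_dish_centre 0.75 [335. 390.] 473 [ 0.349 -0.372  0.016]
culture_dish_centre 0.59 [184. 343.] 571 [ 0.673 -0.101  0.09 ]
top [[ 0.007 -0.998  0.066  0.415]
 [-1.    -0.008 -0.022  0.032]
 [ 0.022 -0.066 -0.998  1.196]
 [ 0.    
[... 713 characters left out ...]
clock': 1.1, 'joint_pos': array([ 1.13503050e+00,  2.40574630e-01,  4.99410222e-03,  1.33521595e+00,
       -1.09894251e-05,  1.57083400e+00]), 'joint_vel': array([-9.67243942e-04,  6.63985215e-04, -5.47615394e-04, -1.36366676e-05,
        9.55725759e-04, -4.48985611e-04]), 'tau': array([ 3.64464631e-04, -3.72219121e+01,  2.52695954e+01,  1.30727753e-03,
        5.04366494e-05, -3.58931914e-06]), 'eef_pos': array([0.21105124, 0.45326344, 0.24231689]), 'tool_rot': array([ 2.16181470e-01,  9.76353200e-01, -1.26181427e-06,  5.34840727e-06]), 'ft_force': array([ 0.50014829, -0.2414913 ,  0.10914196]), 'ft_torque': array([-0.00648398, -0.0152679 ,  0.012202  ]), 'grip_width': 0.08548207236078263}
```

View images.

Run:
```python
import numpy as np,cv2
for n,(r0,r1,c0,c1) in {'side':(200,320,270,450),'top':(150,290,270,450)}.items():
    f=np.load(f'/tmp/{n}.npz')['frame']
    cv2.imwrite(f'pics/{n}_crop.png',cv2.resize(f[r0:r1,c0:c1],None,fx=4.2,fy=4.2,interpolation=cv2.INTER_CUBIC))
```

```text
(no output)
```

View pics/side0.png

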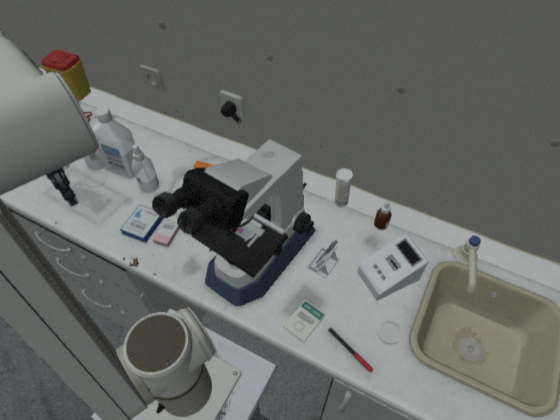

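View pics/top0.png

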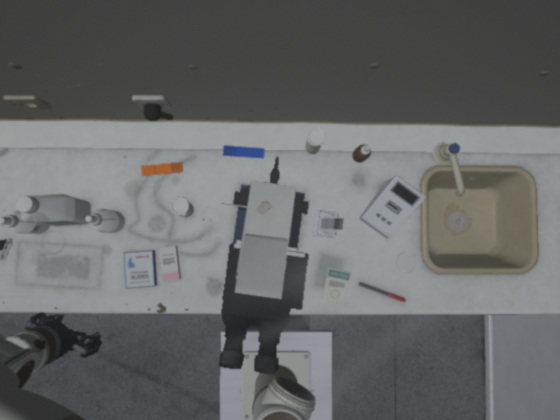

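View pics/side_crop.png

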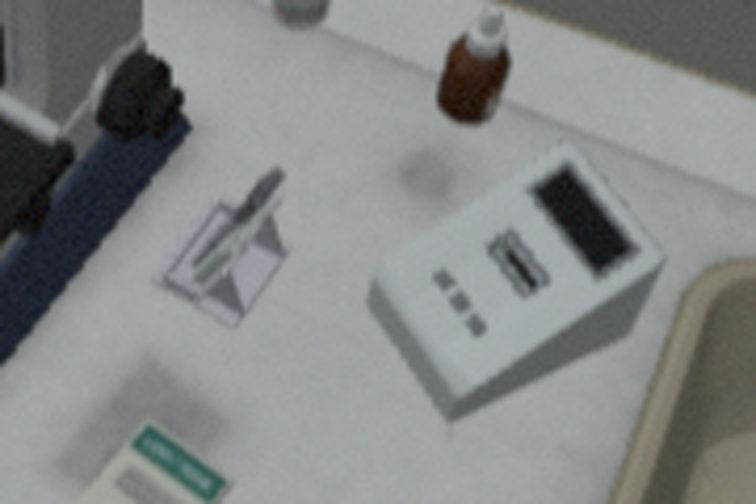

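View pics/top_crop.png

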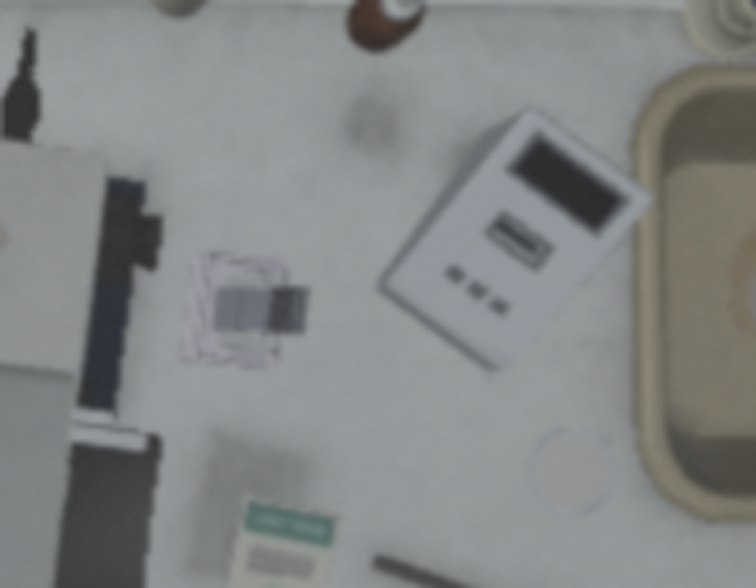

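Run:
```python
from h import *
np.set_printoptions(suppress=True,linewidth=200)
pts={}
for n in ['side','top']:
    c=dict(np.load(f'/tmp/{n}.npz')); rc=np.argwhere(c['range_z']>0); w=world(c,rc); col=c['frame'][rc[:,0],rc[:,1]]
    pts[n]=(rc,w,col)
rc,w,col=pts['top']
# height map of scene 2cm cells microscope region, max z in cm
H={}
for n in pts:
  for p in pts[n][1]:
    k=(int(np.floor(p[0]/.04)),int(np.floor(p[1]/.04))); H[k]=max(H.get(k,-9),p[2])
print('cols y:',[round((j+.5)*.04,2) for j in range(12,-12,-1)])
for i in range(19,1,-1):
    print(f'{(i+.5)*.04:.2f}',' '.join(f"{H.get((i,j),-9)*100:5.0f}" for j in range(12,-12,-1)))
for n in pts:
    rc,w,col=pts[n]
    m=(w[:,0]>.40)&(w[:,0]<.52)&(w[:,1]<-.085)&(w[:,1]>-.22)&(w[:,2]>.025)&(w[:,2]<.2)
    print(n,m.sum()); 
    for a,b,d in zip(rc[m],w[m],col[m]): print(a,(b*1000).round(0),d) if b[2]>.05 else None
```

```text
cols y: [0.5, 0.46, 0.42, 0.38, 0.34, 0.3, 0.26, 0.22, 0.18, 0.14, 0.1, 0.06, 0.02, -0.02, -0.06, -0.1, -0.14, -0.18, -0.22, -0.26, -0.3, -0.34, -0.38, -0.42]
0.78    52    58    61    61    61    61    62    62    62    62    62    62    62    62    62    63    63    63    64    65    66    67    67    68
0.74    52    59    62    62    62    62    62    62    62    62    62    62    62    62    63    63    63    63    64    65    66    67    68    68
0.70     1     1     1     1    19    19    15     1     1     1     1     1     1     1    13    13    13     1     6     6     1     1     1     1
0.66     1     1     1     1     1     1     1     1     1     1     2     1     8     1    13    13    13     1    11    11     1     1     1     1
0.62     1     1     1     1     1     1     1     1     1     1     1     1     9     8     1     1     1     1     6     5     1     1     1     2
0.58     1     1     1     1     1     1     1     1     0     1     4     4    10     9     1     1     1     1     1     1    11    11     1     2
0.54     1     1     1     1     1     0     1 
[... 19619 characters left out ...]
2 334] [ 432. -156.   71.] [146 144 139]
[232 335] [ 432. -159.   69.] [138 135 131]
[233 332] [ 430. -153.   52.] [146 141 138]
[233 333] [ 430. -156.   55.] [145 139 137]
[233 334] [ 429. -157.   62.] [137 133 132]
[233 335] [ 430. -160.   60.] [124 121 119]
[234 333] [ 427. -155.   57.] [148 142 142]
[234 334] [ 427. -157.   62.] [145 140 142]
[235 332] [ 424. -153.   54.] [148 140 138]
[235 333] [ 424. -155.   58.] [151 144 144]
[235 334] [ 424. -157.   61.] [153 148 149]
[236 332] [ 421. -153.   52.] [146 139 136]
[236 333] [ 421. -155.   59.] [150 143 142]
[236 334] [ 421. -157.   62.] [154 147 148]
[237 333] [ 418. -156.   54.] [150 144 142]
[237 334] [ 418. -157.   64.] [154 149 147]
```

```bash
cat > fit.py <<'E'
from h import *
from scipy.optimize import least_squares
np.set_printoptions(suppress=True,linewidth=200,precision=2)
C={n:dict(np.load(f'/tmp/{n}.npz')) for n in ['side','top']}
P={}
for n,c in C.items():
    rc=np.argwhere(c['range_z']>0); P[n]=(rc,world(c,rc)*1000,c['frame'][rc[:,0],rc[:,1]].astype(int))
for n,(rc,w,col) in P.items():
    m=(w[:,0]>380)&(w[:,0]<600)&(w[:,1]<-195)&(w[:,1]>-225)&(w[:,2]<20); print(n,'table z near stand/reader',np.median(w[m,2]),w[m,2].std(),m.sum())
    m=(w[:,0]>380)&(w[:,0]<400)&(w[:,1]<-100)&(w[:,1]>-200)&(w[:,2]<20); print(n,'table z front of stand',np.median(w[m,2]))
# gauge front face
for n,(rc,w,col) in P.items():
    g=col.mean(1)
    m=(w[:,0]>445)&(w[:,0]<465)&(w[:,1]<-138)&(w[:,1]>-164)&(w[:,2]>50)&(w[:,2]<118)&(g<118)
    q=w[m]; t=np.radians(18)
    # plane: n=(cos18*(-sx))... outward front normal = -gx
    def r(p):
        sx=np.array([np.cos(p[0]),np.sin(p[0]),0]); gx=np.cos(t)*sx-np.sin(t)*np.array([0,0,1]); return q@gx-p[1]
    s=least_squares(r,[np.radians(-96),120],loss='soft_l1'); 
    u,S,v=np.linalg.svd(q-q.mean(0)); 
    print(n,m.sum(),'sx az',np.degrees(s.x[0]),'off',s.x[1],'res',np.abs(s.fun).mean(),'free normal',v[2],'tilt',np.degrees(np.arcsin(abs(v[2][2]))),q.mean(0))
# reader top face
for n,(rc,w,col) in P.items():
    m=(w[:,0]>430)&(w[:,0]<620)&(w[:,1]<-240)&(w[:,1]>-420)&(w[:,2]>46)&(w[:,2]<105)
    q=w[m]; c0=np.array([530,-330,75.])
    for it in range(4):
        A=np.c_[q[:,:2]-c0[:2],np.ones(len(q))]; s=np.linalg.lstsq(A,q[:,2],rcond=None)[0]; e=q[:,2]-A@s; q=q[abs(e)<4]
    print(n,len(q),'slope',np.degrees(np.arctan(np.hypot(*s[:2]))),'az',np.degrees(np.arctan2(s[1],s[0])),'z at (530,-330)',s[2],'std',e.std())
E
python3 fit.py
python3 - <<'E'
import sys; sys.path.insert(0,'.')
import numpy as np,cv2
for n,(r0,r1,c0,c1) in {'side':(225,305,350,435),'top':(172,242,355,425)}.items():
    f=np.load(f'/tmp/{n}.npz')['frame']
    cv2.imwrite(f'pics/{n}_rd.png',cv2.resize(f[r0:r1,c0:c1],None,fx=7,fy=7,interpolation=cv2.INTER_NEAREST))
f=np.load('/tmp/top.npz')['frame']; print(f[190:204,388:412].mean(2).astype(int))
f=np.load('/tmp/side.npz')['frame']; print(f[246:268,390:418].mean(2).astype(int))
E
```

```text
side table z near stand/reader 1.740522949690737 326.5347885161778 873
side table z front of stand 0.6988684749269503
top table z near stand/reader 0.27285062672544047 2.4066651498632243 754
top table z front of stand 0.4521409922975117
side 16 sx az -124.55235915750255 off -148.4212695842598 res 1.8053526015417862 free normal [-0.58 -0.78 -0.23] tilt 13.096464479780877 [ 448.65 -147.73   73.55]
top 88 sx az -97.24134119016855 off 62.17514898626101 res 1.0214329925950763 free normal [0.14 0.95 0.27] tilt 15.830811506320135 [ 454.78 -151.45   84.89]
side 1309 slope 24.029494734528324 az -30.97476893613813 z at (530,-330) 88.96177967402825 std 1.7250151419061015
top 1415 slope 24.333567742485027 az -38.474457653459424 z at (530,-330) 88.14044329912474 std 1.753206121722748
[[150 143 124  99  79  60  51  48  46  47  47  46  47  46  45  45  46  46
   51  61  74  91 111 130]
 [151 147 136 117  96  77  60  51  48  45  47  48  46  46  46  46  45  46
   47  49  56  69  85 104]
 [151 151 146 138 124 107  86  63  53  48  48  46  48  46  47  47  47  46
   46  46  47  52  62  77]
 [151 152 151 1
[... 2971 characters left out ...]
104  69  41  54  88 111 106 122 148 166 166 167 168 166 168 169 167 155
  122  92  53  31  26  24  37  58  86 102]
 [108 112  82  39  51  97 119 112 121 145 164 167 167 168 168 171 168 166
  150 123  90  55  39  55  78  87 108 118]
 [111 125 115  58  37  62 115 122 113 118 152 166 170 169 170 169 169 168
  166 153 123  85  63  82 101 125 141 147]
 [122 110 115  91  46  47  90 117 123 111 132 164 167 168 169 169 170 169
  169 167 150 108  92 102 116 151 163 164]
 [149 118 104 106  77  45  54  93 124 109 119 160 170 171 172 169 170 169
  169 169 164 135 125 139 147 164 167 165]
 [165 147 112 107 113  84  38  68 116 108 125 160 170 170 171 169 168 169
  169 169 165 158 153 165 166 166 168 164]]
```

View pics/top_rd.png

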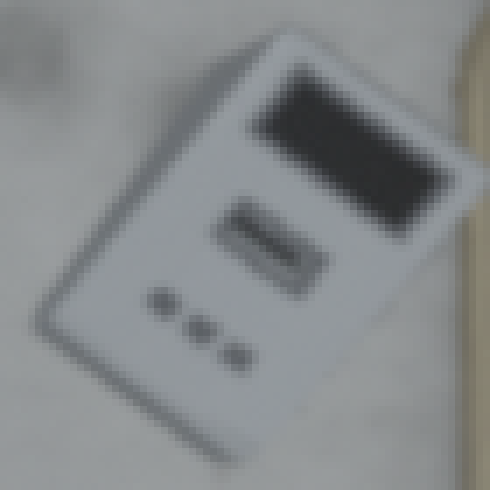

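View pics/side_rd.png

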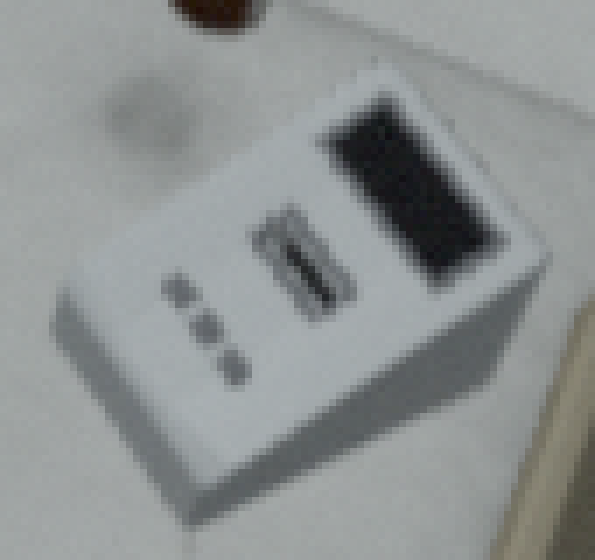

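```bash
cat > rd.py <<'E'
from h import *
np.set_printoptions(suppress=True,linewidth=200,precision=2)
C={n:dict(np.load(f'/tmp/{n}.npz')) for n in ['side','top']}
def ray(c,uv):
    u=cv2.undistortPoints(np.array(uv,float).reshape(-1,1,2),c['K'],c['dist']).reshape(-1,2)
    d=np.c_[u,np.ones(len(u))]@c['cam_to_world'][:3,:3].T
    return c['cam_to_world'][:3,3]*1000,d
def onplane(c,uv,n,p0):
    o,d=ray(c,uv); t=((p0-o)@n)/(d@n); return o+d*t[:,None]
if __name__=='__main__':
    for n,(r0,r1,c0,c1) in {'side':(225,305,350,435),'top':(172,242,355,425)}.items():
        c=C[n]; g=c['frame'].mean(2)[r0:r1,c0:c1]
        th=(g<138).astype(np.uint8); k,l,st,ce=cv2.connectedComponentsWithStats(th)
        F={}
        for i in range(1,k):
            m=l==i; rr,cc=np.nonzero(m); wt=np.clip(150-g[rr,cc],0,None)
            x,y,w,h,a=st[i]
            if 6<a<400: F[i]=(a,np.array([np.average(cc,weights=wt)+c0,np.average(rr,weights=wt)+r0]),(rr+r0,cc+c0))
        print(n,[(v[0],v[1]) for v in F.values()])
        S=[v for v in F.values() if v[0]<30]; fr=[v for v in F.values() if 50<v[0]<160 ]; dp=[v for v in F.values() if v[0]>=160]
        yaw=np.radians(-37); p0=np.array([500,-320,75.])
        for it in range(5):
            rx=np.array([np.cos(yaw),np.sin(yaw),0]); nn=-np.sin(np.radians(25))*rx+np.cos(np.radians(25))*np.array([0,0,1])
            X=[onplane(c,[v[1]],nn,p0)[0] for v in F.values()]
            best=min(range(len(X)),key=lambda i:abs(list(F.values())[i][0]-90)); p0=p0+0; 
            cen=X[best]; cen[2]=cen[2]
            # origin: point of the plane where z=75 must coincide slot: adjust p0 so that plane passes (slot xy,75)
            p0=np.array([cen[0],cen[1],75.])
        for v,x in zip(F.values(),X):
            print(v[0],v[1],x, 'rel az from slot',np.degrees(np.arctan2(*(x-p0)[[1,0]])),np.hypot(*(x-p0)[:2]))
E
python3 rd.py
```

```text
side [(np.int32(63), array([380.81, 226.51])), (np.int32(99), array([371.28, 241.53])), (np.int32(371), array([408.34, 252.08])), (np.int32(132), array([392.88, 262.52])), (np.int32(17), array([375.26, 266.22])), (np.int32(349), array([429.82, 292.16])), (np.int32(19), array([379.13, 271.57])), (np.int32(18), array([382.96, 277.12]))]
63 [380.81 226.51] [ 585.44 -251.15   93.83] rel az from slot -9.361420643450026 45.59486401656481
99 [371.28 241.53] [ 540.45 -243.74   74.99] rel az from slot 0.0 0.0
371 [408.34 252.08] [ 536.3  -342.5   101.16] rel az from slot -92.4077561321943 98.8450796863239
132 [392.88 262.52] [ 501.19 -316.93   80.91] rel az from slot -118.21268842511351 83.05462916774464
17 [375.26 266.22] [ 480.8  -279.28   62.75] rel az from slot -149.21521157601626 69.4390970216006
349 [429.82 292.16] [ 454.82 -424.5    93.83] rel az from slot -115.34794106894056 200.01406558893686
19 [379.13 271.57] [ 470.3  -293.79   62.92] rel az from slot -144.4910656404848 86.17968034690718
18 [382.96 277.12] [ 459.46 -308.17   62.91] rel az from slot -141.4955173301267 103.49532013522563
top [(np.int32(146), array([359.43, 179.35])), (np.int32(147), array([421.41, 183.83])), (np.int32(360), array([376.57, 203.17])), (np.int32(275), array([421.31, 221.82])), (np.int32(147), array([393.07, 206.68])), (np.int32(67), array([383.09, 218.63]))]
146 [359.43 179.35] [ 574.35 -221.4    94.67] rel az from slot 33.36115865228211 125.54445449645667
147 [421.41 183.83] [ 558.84 -376.52  132.43] rel az from slot -43.933898416177854 124.06947032653017
360 [376.57 203.17] [ 511.   -270.17   84.77] rel az from slot 26.025596186790654 46.18382987986417
275 [421.31 221.82] [ 460.5  -387.33   98.84] rel az from slot -95.30321501743377 97.30655584970872
147 [393.07 206.68] [ 501.14 -312.83   93.07] rel az from slot -35.27997268679464 38.763925698391326
67 [383.09 218.63] [ 469.5  -290.44   75.  ] rel az from slot 0.0 0.0
```

```bash
cat > rd2.py <<'E'
from rd import *
g=C['top']['frame'].mean(2)
r0,c0=178,388; s=g[178:208,388:422]; k,l,st,ce=cv2.connectedComponentsWithStats((s<85).astype(np.uint8)); print(st[1:,4],ce[1:]+[c0,r0])
i=1+np.argmax(st[1:,4]); dt=ce[i]+[c0,r0]
# keys separately in top
s=g[210:228,372:396]; k,l,st,ce=cv2.connectedComponentsWithStats((s<118).astype(np.uint8)); print(st[1:,4],ce[1:]+[372,210])
ks=[ce[i]+[372,210] for i in range(1,k) if st[i,4]>3]
feat={'side':[[392.88,262.52],[408.34,252.08],[375.26,266.22],[379.13,271.57],[382.96,277.12]],'top':[[393.07,206.68],dt]+ks}
for n,uv in feat.items():
    yaw=np.radians(-37); p0=np.array([500,-320,75.])
    for it in range(8):
        rx=np.array([np.cos(yaw),np.sin(yaw),0]); nn=-np.sin(np.radians(25))*rx+np.cos(np.radians(25))*np.array([0,0,1])
        X=onplane(C[n],uv,nn,p0)
        # slot at z=75: intersect ray with z=75
        p0=onplane(C[n],[uv[0]],np.array([0,0,1.]),np.array([0,0,75.]))[0]
        K=X[2:].mean(0); d=X[1]-K; y1=np.degrees(np.arctan2(d[1],d[0])); yaw=np.radians(y1)
    kd=X[2]-X[-1]; print(n,'slot',p0,'yaw disp-keys',y1,'yaw slot-keys',np.degrees(np.arctan2(*(p0-K)[[1,0]])),'yaw disp-slot',np.degrees(np.arctan2(*(X[1]-p0)[[1,0]])),'keys line',np.degrees(np.arctan2(kd[1],kd[0]))-90, np.linalg.norm(X[1]-p0),np.linalg.norm(p0-K))
# triangulate slot
A=[];b=[]
for n in feat:
    o,d=ray(C[n],[feat[n][0]]); d=d[0]/np.linalg.norm(d[0]); M=np.eye(3)-np.outer(d,d); A.append(M); b.append(M@o)
print('tri',np.linalg.solve(sum(A),sum(b)))
E
python3 rd2.py
```

```text
[257  15] [[404.61 193.45]
 [391.4  205.  ]]
[ 8  9 10 10  3] [[393.88 210.62]
 [378.   215.  ]
 [383.3  218.7 ]
 [388.5  222.5 ]
 [372.33 226.67]]
side slot [ 505.04 -316.86   75.  ] yaw disp-keys -36.407098507835784 yaw slot-keys -36.79443775342906 yaw disp-slot -36.06183873346268 keys line -36.348955703329565 48.21094207124374 42.973469030450374
top slot [ 502.56 -318.48   75.  ] yaw disp-keys -34.0832988015835 yaw slot-keys -30.52551615741747 yaw disp-slot -36.66694835224741 keys line -108.44501671754931 47.60030451180572 34.572061852432434
tri [ 502.17 -316.99   79.49]
```

```bash
cat > gz.py <<'E'
from rd import *
from scipy.spatial.transform import Rotation as Ro
def gframe(az,tilt=18):
    t=np.radians(tilt); a=np.radians(az); sx=np.array([np.cos(a),np.sin(a),0]); Z=np.array([0,0,1.])
    gz=np.cos(t)*Z+np.sin(t)*sx; gx=np.cos(t)*sx-np.sin(t)*Z; gy=np.cross(gz,gx); return np.c_[gx,gy,gz]
def boxes(c,R):
    out=[]
    for (hx,z0,z1) in [(2.5,-60,24),(4.5,24,60)]:
        out.append(np.array([c+R@np.array([a*hx,b*15,z]) for z in (z0,z1) for a in (-1,1) for b in (-1,1)]))
    return out
E_=[(0,1),(0,2),(1,3),(2,3),(4,5),(4,6),(5,7),(6,7),(0,4),(1,5),(2,6),(3,7)]
def overlay(n,c,cen,R,win,fn,s=8,extra=()):
    r0,r1,c0,c1=win; im=cv2.resize(c['frame'][r0:r1,c0:c1],None,fx=s,fy=s,interpolation=cv2.INTER_NEAREST)
    im=np.clip(im.astype(float)*1.5,0,255).astype(np.uint8)
    f=lambda uv: tuple(int(round(v)) for v in ((uv[0]-c0+.5)*s,(uv[1]-r0+.5)*s))
    for B,cl in zip(boxes(cen,R),[(0,255,0),(0,0,255)]):
        uv=proj(c,B/1000)
        for i,j in E_: cv2.line(im,f(uv[i]),f(uv[j]),cl,1)
    l=proj(c,np.array([cen+R@np.array([0,b,-20]) for b in (-15,15)])/1000); cv2.line(im,f(l[0]),f(l[1]),(255,255,0),1)
    for e in extra:
        u=proj(c,np.array(e)/1000)
        for i in range(len(u)-1): cv2.line(im,f(u[i]),f(u[i+1]),(255,0,255),1)
    cv2.imwrite(fn,im)
E
cat > g1.py <<'E'
from gz import *
top=onplane(C['top'],[[340.9,223.05]],np.array([0,0,1.]),np.array([0,0,120.9]))[0]
R=gframe(-97); cen=top-R@[0,0,60]; print('top centre',top,'cen',cen,'grip',cen+R@[0,0,42])
overlay('top',C['top'],cen,R,(200,245,300,360),'pics/ov_top.png',12)
overlay('side',C['side'],cen,R,(230,285,300,350),'pics/ov_side.png',12)
for n in C: print(n,proj(C[n],(top)/1000))
E
python3 g1.py
```

```text
top centre [ 454.81 -165.72  120.9 ] cen [ 457.07 -147.32   63.84] grip [ 455.49 -160.2   103.78]
side [[333.71 244.77]]
top [[340.9  223.05]]
```

View pics/ov_top.png

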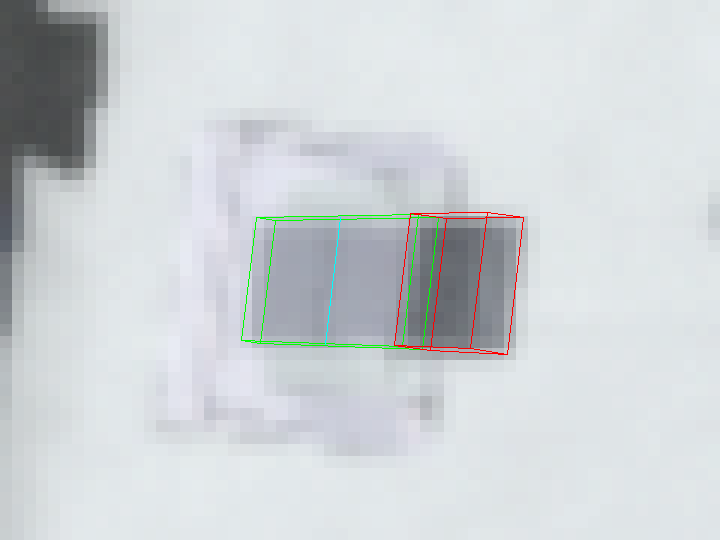

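View pics/ov_side.png

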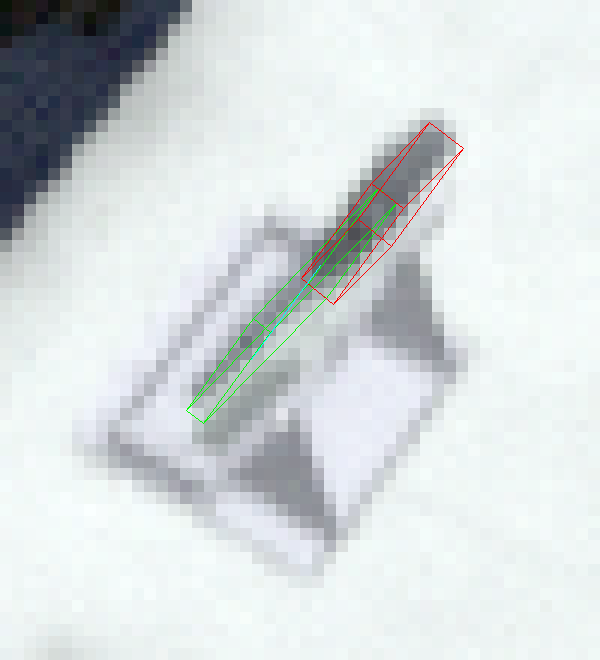

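```bash
cat > pl.py <<'E'
import numpy as np
from scipy.spatial.transform import Rotation as Ro
def sim(p,R,rows):
    for r in rows:
        p=p+R.apply(r[:3]); R=R*Ro.from_rotvec(r[3:])
    return p,R
def plan(p,R,way,dm=0,dr=3):
    """way: list of (pos or None, Rot or None, nrows) linear; returns rounded rows compensating rounding"""
    rows=[]; p=np.array(p,float); pw,Rw=p.copy(),R
    for tp,tR,n in way:
        tp=pw if tp is None else np.array(tp,float); tR=Rw if tR is None else tR
        rv=(Rw.inv()*tR).as_rotvec(); p0,R0=pw,Rw
        for i in range(1,n+1):
            a=i/n; q=p0+(tp-p0)*a; Q=R0*Ro.from_rotvec(rv*a)
            r=np.r_[np.round(R.inv().apply(q-p),dm),np.round((R.inv()*Q).as_rotvec(),dr)]
            rows.append(r); p,R=sim(p,R,[r])
        pw,Rw=tp,tR
    return rows,p,R
def show(rows):
    print(len(rows)); print(', '.join(', '.join(f'{v:g}' for v in r+0.) for r in rows))
E
python3 - <<'E'
from pl import *
R=Ro.from_quat([0.216181,0.976353,0,0]); p=[211.05,453.26,242.3]
w=[([211,453,462],None,4)]
for a in np.radians(np.linspace(65,-19.4,15)[1:]): w.append(([500*np.cos(a),500*np.sin(a),462],None,1))
rows,p,R=plan(p,R,w); show(rows[:8]); show(rows[8:]); print(p)
E
```

```text
8
0, 0, -55, 0, 0, 0, 0, 0, -55, 0, 0, 0, 0, 0, -55, 0, 0, 0, 0, 0, -55, 0, 0, 0, -53, -3, 0, 0, 0, 0, -52, -8, 0, 0, 0, 0, -50, -14, 0, 0, 0, 0, -50, -19, 0, 0, 0, 0
10
-46, -24, 0, 0, 0, 0, -44, -29, 0, 0, 0, 0, -41, -33, 0, 0, 0, 0, -37, -37, 0, 0, 0, 0, -33, -41, 0, 0, 0, 0, -28, -44, 0, 0, 0, 0, -24, -47, 0, 0, 0, 0, -19, -50, 0, 0, 0, 0, -13, -50, 0, 0, 0, 0, -8, -52, 0, 0, 0, 0
[ 472.11836221 -165.81052123  462.3       ]
```

Emit:
play_rows:
  plan: [0,0,-55,0,0,0,0,0,-55,0,0,0,0,0,-55,0,0,0,0,0,-55,0,0,0,-53,-3,0,0,0,0,-52,-8,0,0,0,0,-50,-14,0,0,0,0]
  hand: 50

```text
clock: 1.98
eef_pos: [0.3423, 0.3646, 0.4621]
tool_rot: [0.216, 0.976, 0.0, 0.0]
ft_force: [0.7, 1.3, 0.1]
grip_width: 0.0428
```

```bash
python3 -c "
from workcell import bot
o=bot.get_obs();print(o['clock'],o['joint_pos'].round(3),o['eef_pos'].round(4),o['tool_rot'].round(4),o['grip_width'])"
```

```text
1.975 [ 0.817  0.277  0.624  1.918 -0.     1.252] [0.3423 0.3646 0.4621] [0.2158 0.9764 0.     0.    ] 0.042754063267858904
```

```bash
cat > tgt.py <<'E'
from pl import *
from gz import gframe
cenS=np.array([456.6,-146.7,63.8]); G=gframe(-97)
def tool_of(G,flip=-1):  # tool from gauge frame
    return Ro.from_matrix(np.c_[flip*G[:,1],flip*G[:,0],-G[:,2]])
RS=tool_of(G); pS=cenS+35*G[:,2]; pre=cenS+130*G[:,2]
E
python3 - <<'E'
from tgt import *
print(pS,pre,np.linalg.det(RS.as_matrix()))
R=Ro.from_quat([0.2158,0.9764,0,0]); p=[342.3,364.6,462.1]
w=[]
for a in np.radians(np.linspace(65-3*6.03,-19.4,12)[1:]): w.append(([500*np.cos(a),500*np.sin(a),462],None,1))
w.append((pre,RS,6))
rows,p,R=plan(p,R,w); show(rows); print(p,pre,(R.inv()*RS).magnitude())
E
```

```text
[ 455.28 -157.43   97.09] [ 451.7  -186.57  187.44] 0.9999999999999999
17
-48, -19, 0, 0, 0, 0, -47, -24, 0, 0, 0, 0, -44, -29, 0, 0, 0, 0, -41, -33, 0, 0, 0, 0, -37, -37, 0, 0, 0, 0, -32, -41, 0, 0, 0, 0, -29, -45, 0, 0, 0, 0, -23, -47, 0, 0, 0, 0, -19, -49, 0, 0, 0, 0, -13, -51, 0, 0, 0, 0, -8, -52, 0, 0, 0, 0, 2, -4, 46, -0.052, 0.008, -0.052, 1, -7, 45, -0.052, 0.008, -0.051, 2, -9, 45, -0.052, 0.009, -0.052, 1, -11, 45, -0.052, 0.008, -0.052, 2, -14, 44, -0.052, 0.008, -0.052, 3, -16, 43, -0.052, 0.008, -0.051
[ 451.37 -186.9   187.4 ] [ 451.7  -186.57  187.44] 0.0005283351089263113
```

Emit:
play_rows:
  plan: [-48,-19,0,0,0,0,-47,-24,0,0,0,0,-44,-29,0,0,0,0,-41,-33,0,0,0,0,-37,-37,0,0,0,0,-32,-41,0,0,0,0,-29,-45,0,0,0,0,-23,-47,0,0,0,0,-19,-49,0,0,0,0,-13,-51,0,0,0,0,-8,-52,0,0,0,0,2,-4,46,-0.052,0.008,-0.052,1,-7,45,-0.052,0.008,-0.051,2,-9,45,-0.052,0.009,-0.052,1,-11,45,-0.052,0.008,-0.052,2,-14,44,-0.052,0.008,-0.052,3,-16,43,-0.052,0.008,-0.051,0,0,0,0,0,0]

```text
clock: 4.22
eef_pos: [0.4471, -0.1858, 0.1842]
tool_rot: [0.063, 0.985, 0.158, 0.006]
ft_force: [0.4, 0.2, 1.0]
grip_width: 0.0427
```

Run:
```python
from tgt import *
from h import *
from gz import overlay,proj
o=bot.get_obs();print(o['clock'],o['joint_pos'].round(3),(o['eef_pos']*1000).round(1),o['tool_rot'].round(4),o['grip_width'],o['ft_force'])
R=Ro.from_quat(o['tool_rot']); print(R.as_matrix().round(3)); print('in tool: to pS',R.inv().apply(pS-o['eef_pos']*1000),(R.inv()*RS).as_rotvec())
for n,win in {'side':(190,290,270,390),'top':(180,250,290,390)}.items():
    c=snap(n); overlay(n,c,cenS,G,win,f'pics/pre_{n}.png',6,extra=[[o['eef_pos']*1000-R.apply([0,0,60]),o['eef_pos']*1000+R.apply([0,0,11])]])
```

```text
4.225 [-0.56  0.35 -0.04  1.32  0.28 -0.46] [ 447.1 -185.8  184.2] [0.06 0.99 0.16 0.01] 0.04268656749367783 [0.42 0.19 0.98]
[[-0.99  0.12  0.03]
 [ 0.12  0.94  0.31]
 [ 0.01  0.31 -0.95]]
in tool: to pS [-5.33  0.53 91.86] [ 0.   -0.01 -0.01]
```

View pics/pre_side.png

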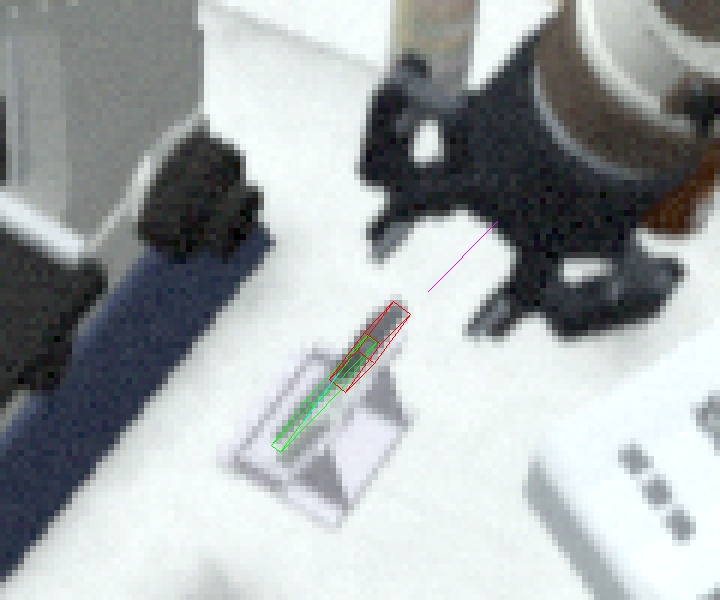

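View pics/pre_top.png

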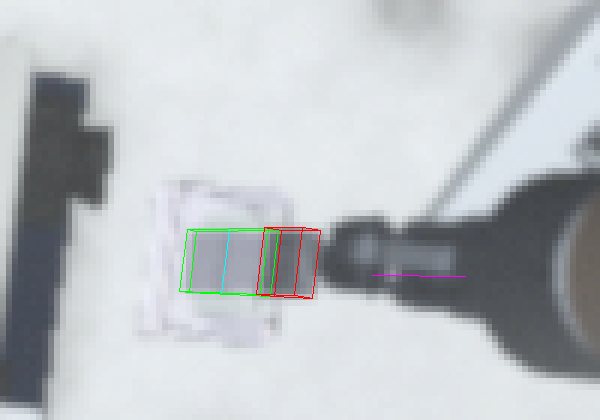

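Run:
```python
from tgt import *
from h import *
np.set_printoptions(suppress=True,precision=1,linewidth=200)
o=bot.get_obs(); R=Ro.from_quat(o['tool_rot']); p=o['eef_pos']*1000
for n in ['side','top']:
    c=dict(np.load(f'/tmp/{n}.npz')); rc=np.argwhere(c['range_z']>0); w=world(c,rc)*1000
    t=R.inv().apply(w-p); g=c['frame'][rc[:,0],rc[:,1]].mean(1)
    for z0,z1 in [(-100,-80),(-80,-60),(-60,-40),(-40,-20),(-20,0),(0,12)]:
        for s in (1,-1):
            m=(abs(t[:,0])<60)&(s*t[:,1]>0)&(s*t[:,1]<75)&(t[:,2]>z0)&(t[:,2]<z1)&(w[:,2]>130)
            if m.sum()>3: print(n,z0,'y side',s,m.sum(),'x 5/50/95%',np.percentile(t[m,0],[3,50,97]),'y',np.percentile(t[m,1],[3,50,97]))
```

```text
side -100 y side 1 170 x 5/50/95% [-9.9  7.2 20.5] y [12.7 47.5 65.9]
side -100 y side -1 148 x 5/50/95% [-10.2   6.6  19.9] y [-65.4 -50.6 -11.5]
side -80 y side 1 90 x 5/50/95% [ 3.9 11.8 18.6] y [ 1.9 25.8 62.5]
side -80 y side -1 101 x 5/50/95% [ 3.  11.9 18.1] y [-60.9 -27.1  -2.3]
side -60 y side 1 103 x 5/50/95% [-10.   10.2  17.3] y [21.1 39.4 56.3]
side -60 y side -1 102 x 5/50/95% [-9.   8.8 17.3] y [-55.3 -42.5 -19.5]
side -40 y side 1 39 x 5/50/95% [-5.  11.4 13.6] y [22.8 32.7 49.1]
side -40 y side -1 42 x 5/50/95% [ 0.9 11.1 14.7] y [-47.5 -32.2 -21.1]
side -20 y side 1 24 x 5/50/95% [ 3.   8.5 12.4] y [23.3 29.4 35.1]
side -20 y side -1 29 x 5/50/95% [-4.8  8.8 12.2] y [-33.3 -25.7 -20.8]
side 0 y side 1 9 x 5/50/95% [ 6.8  9.8 12.2] y [21.8 27.  33. ]
side 0 y side -1 11 x 5/50/95% [-2.1 11.2 12.8] y [-30.9 -23.9 -20.7]
top -100 y side 1 161 x 5/50/95% [-14.3   2.1  19.3] y [15.6 48.2 64.6]
top -80 y side 1 60 x 5/50/95% [-13.9   7.6  18.2] y [17.7 24.2 61.8]
top -60 y side 1 62 x 5/50/95% [-11.5   7.2  16.8] y [20.  28.7 55.2]
top -40 y side 1 4 x 5/50/95% [ 7.  13.5 15. ] y [27.5 31.9 48.3]
top -20 y side 1 6 x 5/50/95% [-2.8  4.3 11.7] y [22.9 31.3 32.7]
```

Run:
```python
import numpy as np,cv2
f=np.load('/tmp/top.npz')['frame'][190:250,320:400]; cv2.imwrite('pics/a_top.png',np.clip(cv2.resize(f,None,fx=10,fy=10,interpolation=cv2.INTER_CUBIC)*1.6,0,255))
```

```text
[ WARN:0@0.067] global loadsave.cpp:1063 imwrite_ Unsupported depth image for selected encoder is fallbacked to CV_8U.
```

View pics/a_top.png

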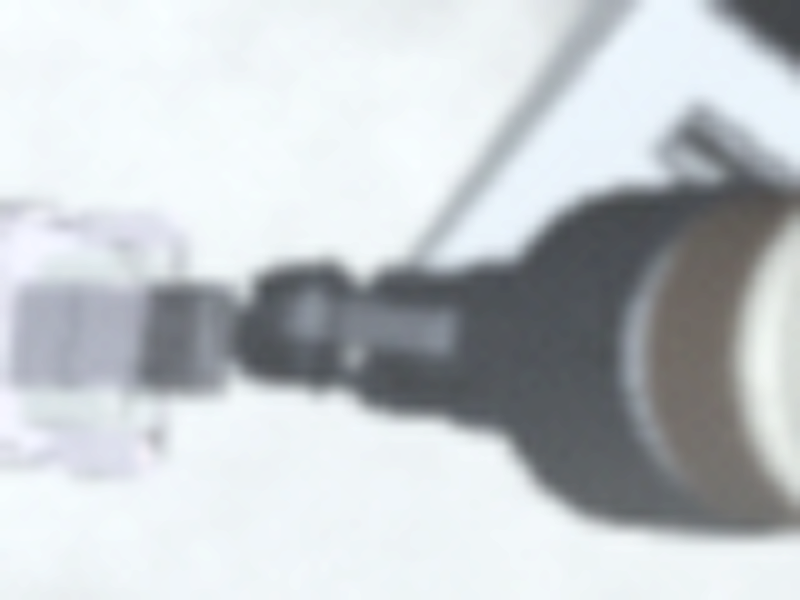

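Run:
```python
from tgt import *
from workcell import bot
o=bot.get_obs(); R=Ro.from_quat(o['tool_rot']); p=o['eef_pos']*1000
rows,p,R=plan(p,R,[(cenS+115*G[:,2],RS,2),(cenS+72*G[:,2],RS,3)],dm=1); show(rows)
```

```text
5
-0.8, -0.1, 8.1, 0, 0.001, -0.001, -0.7, -0.1, 8.1, 0, 0, -0.001, 0, 0, 14.3, 0, 0, 0, 0, 0, 14.4, 0, 0, 0, 0, 0, 14.3, 0, 0, 0
```

Emit:
play_rows:
  plan: [-0.5,0,8,0,0,0,0,0,8,0,0,0,0,0,14,0,0,0,0,0,14,0,0,0,0,0,14,0,0,0,0,0,0,0,0,0,0,0,0,0,0,0]

```text
clock: 5.2
eef_pos: [0.4525, -0.1687, 0.1325]
tool_rot: [0.061, 0.986, 0.156, 0.01]
ft_force: [-0.8, -0.4, -0.5]
grip_width: 0.0425
```

Run:
```python
from tgt import *
from h import *
from gz import overlay
np.set_printoptions(suppress=True,precision=3)
o=bot.get_obs(); R=Ro.from_quat(o['tool_rot']); p=o['eef_pos']*1000; print(o['clock'],p,R.inv().apply(pS-p),(R.inv()*RS).as_rotvec(),o['ft_force'])
for n,win in {'side':(200,280,290,380),'top':(180,250,290,390)}.items():
    c=snap(n); cv2.imwrite(f'pics/p2_{n}.png',np.clip(cv2.resize(c['frame'][win[0]:win[1],win[2]:win[3]],None,fx=7,fy=7,interpolation=cv2.INTER_CUBIC)*1.4,0,255).astype(np.uint8))
```

```text
5.2 [ 452.497 -168.715  132.476] [-1.374  0.021 37.222] [ 0.     0.    -0.001] [-0.847 -0.368 -0.523]
```

View pics/p2_side.png

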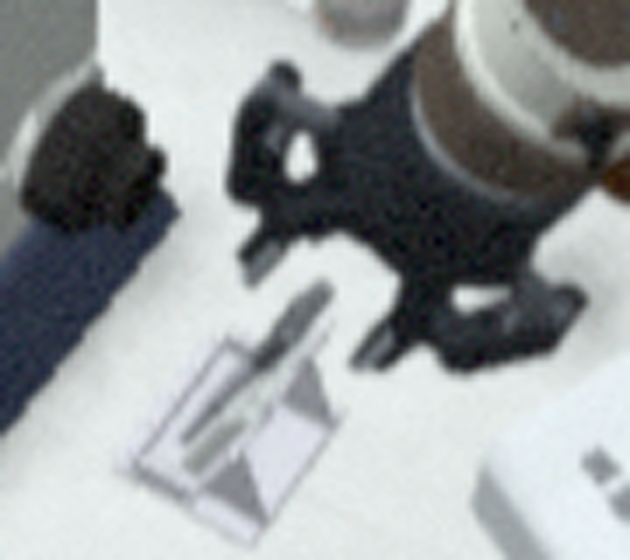

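View pics/p2_top.png

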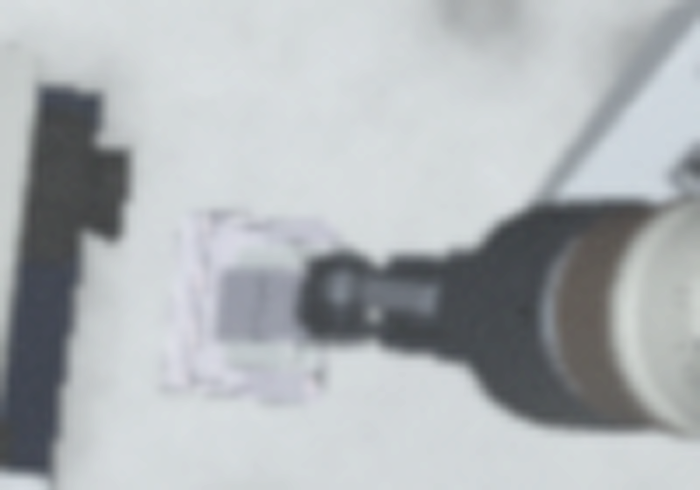

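Emit:
play_rows:
  plan: [-1,0.7,10,0,0,0,0,0,10,0,0,0,0,0,10,0,0,0,0,0,7,0,0,0,0,0,0,0,0,0]

```text
clock: 5.92
eef_pos: [0.4544, -0.1563, 0.0967]
tool_rot: [0.061, 0.986, 0.157, 0.009]
ft_force: [0.5, -1.0, -0.4]
grip_width: 0.0427
```

Run:
```python
from tgt import *
from h import *
np.set_printoptions(suppress=True,precision=3)
o=bot.get_obs(); R=Ro.from_quat(o['tool_rot']); p=o['eef_pos']*1000; print(o['clock'],p,R.inv().apply(pS-p),(R.inv()*RS).as_rotvec(),o['ft_force'])
for n,win in {'side':(200,280,290,380)}.items():
    c=snap(n); cv2.imwrite(f'pics/p3_{n}.png',np.clip(cv2.resize(c['frame'][win[0]:win[1],win[2]:win[3]],None,fx=8,fy=7.5,interpolation=cv2.INTER_CUBIC)*1.4,0,255).astype(np.uint8))
```

```text
5.925 [ 454.363 -156.282   96.735] [-1.052 -0.871 -0.656] [ 0.001 -0.001 -0.001] [ 0.49  -1.015 -0.441]
```

View pics/p3_side.png

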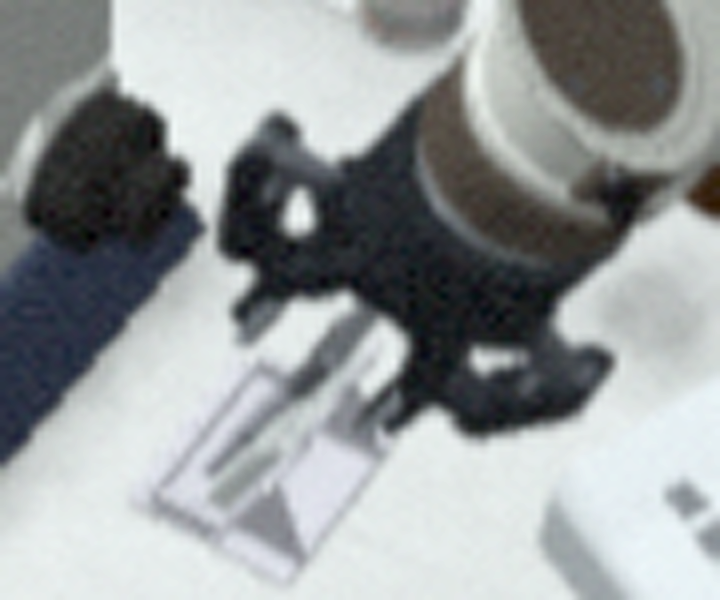

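Emit:
play_rows:
  plan: [0,0,0,0,0,0,0,0,0,0,0,0,0,0,0,0,0,0,0,0,0,0,0,0,0,0,0,0,0,0,0,0,0,0,0,0]
  hand: 0

```text
clock: 6.72
eef_pos: [0.4552, -0.1567, 0.0979]
tool_rot: [0.061, 0.986, 0.156, 0.01]
ft_force: [0.2, 0.0, 3.7]
grip_width: 0.0082
```

Run:
```python
from tgt import *
from h import *
np.set_printoptions(suppress=True,precision=3)
o=bot.get_obs(); R=Ro.from_quat(o['tool_rot']); p=o['eef_pos']*1000; print(o['clock'],p,R.inv().apply(pS-p),(R.inv()*RS).as_rotvec(),o['ft_force'],o['grip_width'])
for n,win in {'side':(200,280,290,380)}.items():
    c=snap(n); cv2.imwrite(f'pics/p4_{n}.png',np.clip(cv2.resize(c['frame'][win[0]:win[1],win[2]:win[3]],None,fx=8,fy=7.5,interpolation=cv2.INTER_CUBIC)*1.4,0,255).astype(np.uint8))
```

```text
6.725 [ 455.17  -156.732   97.855] [-0.197 -0.888  0.518] [ 0.001  0.001 -0.001] [0.152 0.035 3.672] 0.008163687442262289
```

View pics/p4_side.png

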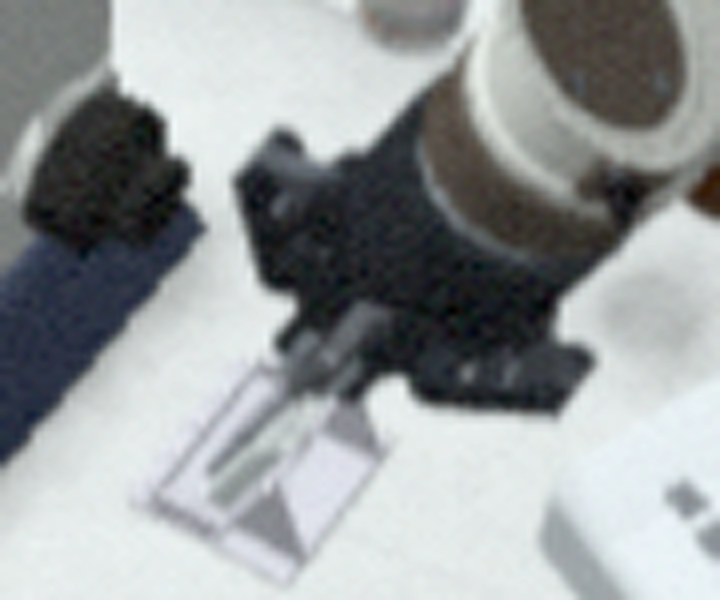

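Emit:
play_rows:
  plan: [0,0.7,-2,0,0,0,0,0.5,-5,0,0,0,0,0.3,-7,0,0,0,0,0,-8,0,0,0,0,0,-8,0,0,0,0,0,0,0,0,0]

```text
clock: 7.52
eef_pos: [0.4545, -0.1652, 0.1273]
tool_rot: [0.061, 0.986, 0.156, 0.011]
ft_force: [0.0, -0.3, -0.5]
grip_width: 0.0082
```

Run:
```python
from tgt import *
from h import *
np.set_printoptions(suppress=True,precision=3)
o=bot.get_obs(); R=Ro.from_quat(o['tool_rot']); p=o['eef_pos']*1000; print(o['clock'],p,R.inv().apply(pS-p),(R.inv()*RS).as_rotvec(),o['ft_force'],o['grip_width'])
for n,win in {'side':(200,280,290,380),'top':(190,250,300,370)}.items():
    c=snap(n); cv2.imwrite(f'pics/p5_{n}.png',np.clip(cv2.resize(c['frame'][win[0]:win[1],win[2]:win[3]],None,fx=8,fy=7.5,interpolation=cv2.INTER_CUBIC)*1.4,0,255).astype(np.uint8))
```

```text
7.525 [ 454.461 -165.157  127.338] [ 0.194 -1.951 31.17 ] [-0.     0.002 -0.001] [ 0.024 -0.287 -0.483] 0.008246886668079687
```

View pics/p5_side.png

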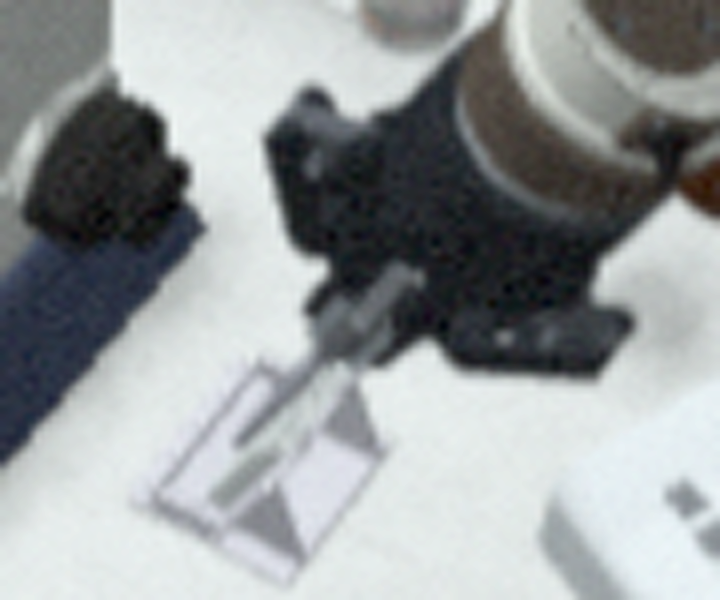

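View pics/p5_top.png

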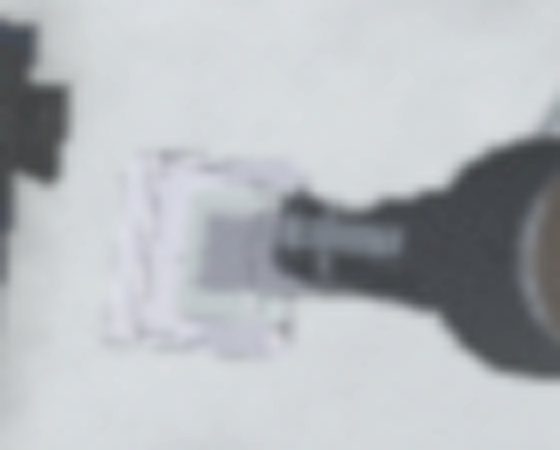

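```bash
cat > slot.py <<'E'
from pl import *
def sframe(yaw=-36.3):
    a=np.radians(yaw); t=np.radians(25); rx=np.array([np.cos(a),np.sin(a),0]); Z=np.array([0,0,1.])
    sx=np.cos(t)*rx+np.sin(t)*Z; sz=np.cos(t)*Z-np.sin(t)*rx; sy=np.cross(sz,sx); return np.c_[sx,sy,sz]
SF=sframe(); S=np.array([503.8,-317.7,75.]); 
RT=Ro.from_matrix(np.c_[-SF[:,1],-SF[:,0],-SF[:,2]]); L=95.7
def tcp(h,dx=0,dy=0): # tip height h above mouth
    return S+SF@np.array([dx,dy,h+L])
E
python3 - <<'E'
from slot import *
from workcell import bot
o=bot.get_obs(); R=Ro.from_quat(o['tool_rot']); p=o['eef_pos']*1000
up=p-80*R.as_matrix()[:,2]; print(up,tcp(35),np.degrees((R.inv()*RT).magnitude()))
rows,p,R=plan(p,R,[(up,None,4),(up+(tcp(75)-up)*.0+[2,-20,25],None,1),(tcp(75),RT,8)]); show(rows[:4]); show(rows[4:]); print(p)
E
```

```text
[ 450.83560864 -189.21919851  202.63844289] [ 459.28357873 -284.99943762  193.45442777] 73.2386831283904
4
0, 0, -20, 0, 0, 0, 0, 0, -20, 0, 0, 0, 0, 0, -20, 0, 0, 0, 0, 0, -20, 0, 0, 0
9
-4, -11, -30, 0, 0, 0, -1, -8, -3, 0.085, -0.008, -0.135, 1, -8, -2, 0.084, -0.008, -0.135, 2, -7, -1, 0.085, -0.009, -0.136, 3, -8, -1, 0.085, -0.008, -0.135, 4, -7, 0, 0.085, -0.008, -0.135, 5, -7, 0, 0.084, -0.008, -0.135, 6, -6, 1, 0.085, -0.009, -0.136, 7, -5, 1, 0.085, -0.008, -0.135
[ 445.72117982 -275.5872134   229.75147246]
```

Emit:
play_rows:
  plan: [0,0,-20,0,0,0,0,0,-20,0,0,0,0,0,-20,0,0,0,0,0,-20,0,0,0]

```text
clock: 8.12
eef_pos: [0.4505, -0.1891, 0.2027]
tool_rot: [0.061, 0.986, 0.157, 0.009]
ft_force: [-0.4, 0.1, -1.4]
grip_width: 0.0081
```

Run:
```python
from h import *
for n,win in {'side':(200,280,290,380),'top':(190,250,300,370)}.items():
    c=snap(n); cv2.imwrite(f'pics/p6_{n}.png',np.clip(cv2.resize(c['frame'][win[0]:win[1],win[2]:win[3]],None,fx=8,fy=7.5,interpolation=cv2.INTER_CUBIC)*1.4,0,255).astype(np.uint8))
```

```text
(no output)
```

View pics/p6_side.png

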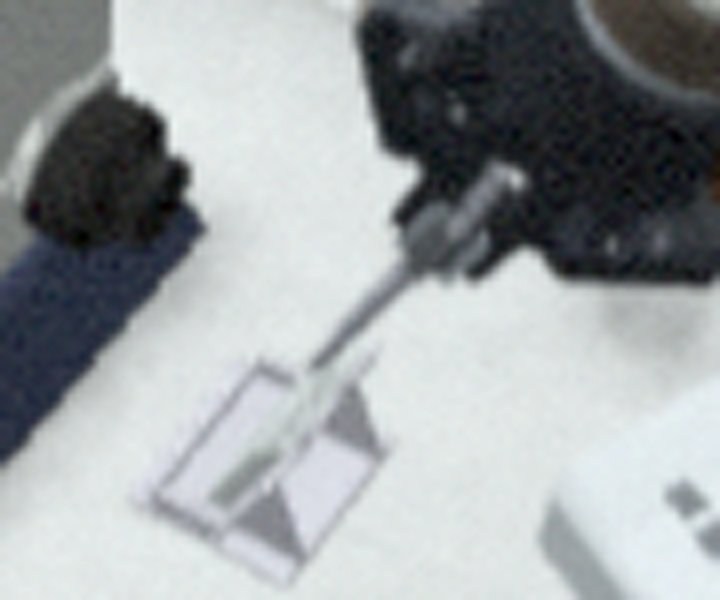

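Emit:
play_rows:
  plan: [-4,-11,-30,0,0,0,-1,-8,-3,0.085,-0.008,-0.135,1,-8,-2,0.084,-0.008,-0.135,2,-7,-1,0.085,-0.009,-0.136,3,-8,-1,0.085,-0.008,-0.135,4,-7,0,0.085,-0.008,-0.135,5,-7,0,0.084,-0.008,-0.135,6,-6,1,0.085,-0.009,-0.136,7,-5,1,0.085,-0.008,-0.135,0,0,0,0,0,0,0,0,0,0,0,0]

```text
clock: 9.6
eef_pos: [0.4459, -0.2752, 0.2294]
tool_rot: [-0.44, 0.871, -0.192, 0.098]
ft_force: [0.1, 0.7, 0.1]
grip_width: 0.0086
```

Run:
```python
from slot import *
from workcell import bot
np.set_printoptions(suppress=True,precision=3)
o=bot.get_obs(); R=Ro.from_quat(o['tool_rot']); p=o['eef_pos']*1000
print(o['clock'],o['joint_pos'],p,'to hover30 in tool',R.inv().apply(tcp(30)-p),(R.inv()*RT).as_rotvec(),o['ft_force'],o['ft_torque'],o['grip_width'])
```

```text
9.6 [-0.529 -0.008 -0.414  0.732 -0.044 -1.474] [ 445.857 -275.224  229.395] to hover30 in tool [-0.044  0.074 44.593] [ 0.001  0.001 -0.002] [0.104 0.716 0.09 ] [ 0.223  0.335 -0.02 ] 0.008568085506058868
```

Emit:
play_rows:
  plan: [0,0,18,0,0,0,0,0,18,0,0,0,0,0,18,0,0,0,0,0,0,0,0,0,0,0,0,0,0,0]

```text
clock: 10.22
eef_pos: [0.4647, -0.2891, 0.1812]
tool_rot: [-0.441, 0.871, -0.193, 0.098]
ft_force: [-0.3, 0.0, -1.5]
grip_width: 0.0082
```

```bash
cat > look.py <<'E'
import sys
from slot import *
from h import *
from gz import overlay
np.set_printoptions(suppress=True,precision=3)
def look(tag,wins={'side':(205,295,340,430),'top':(170,235,350,425)},s=8,draw=True):
    o=bot.get_obs(); R=Ro.from_quat(o['tool_rot']); p=o['eef_pos']*1000
    tip=p+R.apply([0,0,L]); print(o['clock'],p,'tip rel mouth (slot frame)',SF.T@(tip-S),(R.inv()*RT).as_rotvec(),o['ft_force'],o['grip_width'])
    M=R.as_matrix(); GR=np.c_[-M[:,1],-M[:,0],-M[:,2]]; cen=tip-M[:,2]*60
    box=[S+SF@np.array([a,b,0]) for a,b in [(-3.75,-18),(3.75,-18),(3.75,18),(-3.75,18),(-3.75,-18)]]
    for n,w in wins.items():
        c=snap(n); np.savez(f'/tmp/{tag}_{n}.npz',**c)
        overlay(n,c,cen,GR,w,f'pics/{tag}_{n}.png',s,extra=[box])
        r0,r1,c0,c1=w; cv2.imwrite(f'pics/{tag}_{n}_raw.png',np.clip(cv2.resize(c['frame'][r0:r1,c0:c1],None,fx=s,fy=s,interpolation=cv2.INTER_NEAREST)*1.5,0,255).astype(np.uint8))
if __name__=='__main__': look(sys.argv[1])
E
sed -i 's/wins={.*},s=8/wins={"side":(215,290,340,430),"top":(170,235,350,425)},s=8/' look.py
python3 look.py h1
```

```text
10.225 [ 464.731 -289.129  181.159] tip rel mouth (slot frame) [ 1.011 -0.061 20.968] [-0.  0. -0.] [-0.31   0.033 -1.482] 0.008166472648929885
```

View pics/h1_side.png

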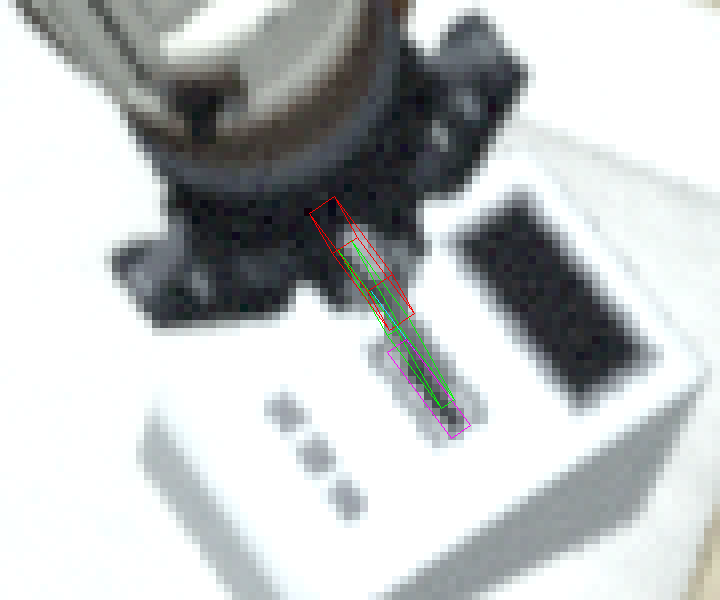

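View pics/h1_top.png

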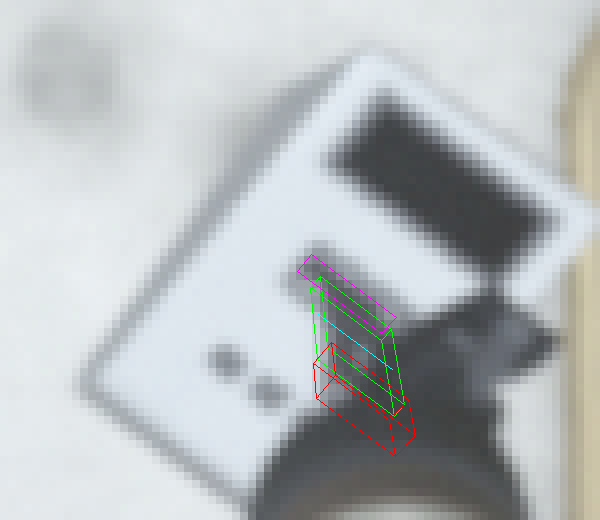

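View pics/h1_side_raw.png

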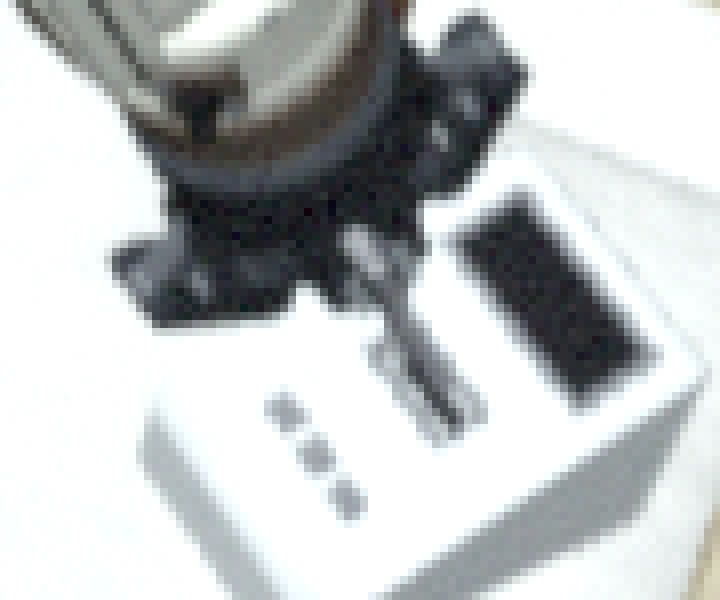

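View pics/h1_top_raw.png

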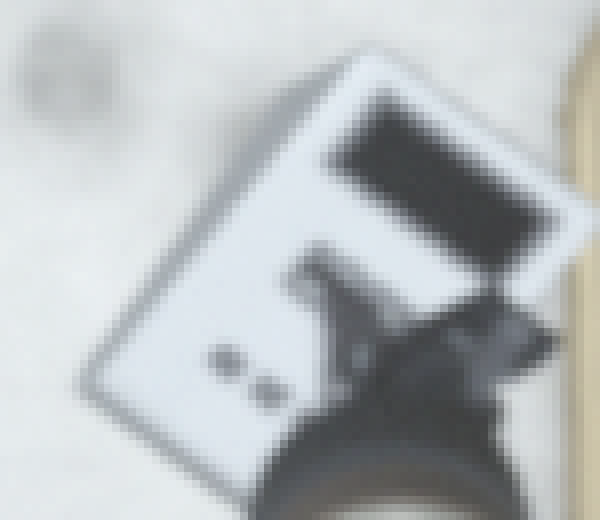

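Run:
```python
import numpy as np
f=np.load('/tmp/h1_top.npz')['frame'].mean(2).astype(int); print('cols',list(range(384,406)))
for r in range(199,222): print(r,f[r,384:406])
f=np.load('/tmp/h1_side.npz')['frame'].mean(2).astype(int); print('cols',list(range(380,404)))
for r in range(242,272): print(r,f[r,380:404])
```

```text
cols [384, 385, 386, 387, 388, 389, 390, 391, 392, 393, 394, 395, 396, 397, 398, 399, 400, 401, 402, 403, 404, 405]
199 [154 153 153 152 151 147 148 150 153 154 154 154 154 153 153 150 145 134
 116  95  75  58]
200 [153 153 152 150 139 126 126 139 149 152 153 154 154 153 153 153 152 149
 139 124 104  82]
201 [153 153 149 140 122 105 105 118 135 146 150 153 154 153 153 153 153 153
 150 145 131 108]
202 [153 150 140 121  98  89  96 105 115 126 136 148 152 153 154 154 153 154
 153 152 147 133]
203 [150 143 126 102  81  71  78  93 104 111 118 135 148 153 153 153 153 154
 153 153 153 148]
204 [146 131 113 100  90  76  67  74  93 106 108 118 135 145 150 153 153 153
 154 154 153 153]
205 [145 128 111 110 109  96  77  64  71  88  96 103 115 125 137 147 152 154
 153 154 154 154]
206 [149 138 120 112 112 107  86  65  61  66  77  90 100 107 117 133 146 152
 153 154 154 154]
207 [153 148 137 123 111 103  86  69  61  60  64  73  85  98 105 114 131 145
 151 152 150 143]
208 [153 152 150 141 128 111  90  70  64  61  60  61  70  89 103 105 110 124
 138 140 129 108]
209 [154 154 153 151 145 129  99  
[... 3716 characters left out ...]
 180 178 179 179 176 156 132 122 123  97  52  52  95 126
 134 121 142 176 180 181]
266 [178 180 179 179 178 180 178 179 179 177 159 127 113 112  85  50  59  97
 133 117 128 168 180 180]
267 [179 178 179 180 178 180 177 179 177 179 176 156 121 118 123  85  49  78
 127 119 130 172 180 181]
268 [177 178 178 178 180 179 178 178 179 180 180 174 131 123 130 128  83  99
 141 156 165 179 182 181]
269 [156 176 180 180 179 179 179 179 179 180 178 176 155 134 120 136 108 128
 166 177 179 181 181 180]
270 [127 164 177 178 179 179 178 179 180 178 178 179 175 163 132 143 157 162
 178 180 182 180 181 180]
271 [115 141 175 179 180 180 180 179 179 178 178 179 181 178 164 168 176 179
 181 179 181 179 181 178]
```

```bash
cat > hd.py <<'E'
from slot import *
from h import *
np.set_printoptions(suppress=True,precision=1,linewidth=200)
o=bot.get_obs(); R=Ro.from_quat(o['tool_rot']); p=o['eef_pos']*1000
for n in ['side','top']:
    c=dict(np.load(f'/tmp/h1_{n}.npz')); rc=np.argwhere(c['range_z']>0); w=world(c,rc)*1000
    t=R.inv().apply(w-p); g=c['frame'][rc[:,0],rc[:,1]].mean(1)
    for z0 in range(-160,90,20):
        m=(abs(t[:,0])<70)&(abs(t[:,1])<(70 if z0<12 else 9))&(t[:,2]>z0)&(t[:,2]<z0+20)
        if m.sum()>3: print(n,z0,m.sum(),'x',np.percentile(t[m,0],[2,10,50,90,98]),'y',np.percentile(t[m,1],[3,50,97]))
c=dict(np.load('/tmp/h1_top.npz'))
for r in (206,208,210,212,214,216):
    rc=np.array([[r,k] for k in range(386,402)]); w=world(c,rc)*1000; print(r); print(R.inv().apply(w-p).T)
E
python3 hd.py
```

```text
side -160 138 x [-3.9 13.1 30.6 35.4 35.8] y [-33.9   3.3  33.7]
side -140 118 x [ 7.  15.6 30.4 35.2 36. ] y [-33.4   3.1  33.8]
side -120 32 x [-9.3 -6.6  6.5  9.  19.7] y [-43.   33.2  38.5]
side -100 205 x [-12.6  -9.1   1.9   9.7  12. ] y [-63.1  26.8  59.1]
side -80 133 x [-14.1   1.4   9.6  15.2  16. ] y [-56.2 -10.4  52.3]
side -60 127 x [-5.4 -2.8  8.3 10.7 14.4] y [-44.8  13.7  38.8]
side -40 73 x [-3.1  0.8  8.7 11.  12.2] y [-28.2  -2.5  27. ]
side -20 44 x [ 4.5  5.   8.8 11.9 12.7] y [-17.6   0.7  14.3]
side 0 16 x [ 3.6  4.9 10.4 12.5 12.7] y [-18.6  -3.5   3.8]
side 20 5 x [11.3 11.4 12.2 12.5 12.6] y [-3.8 -1.3 -0.2]
side 40 9 x [ 1.4  5.8 11.4 12.3 12.4] y [-4.2 -1.2  0.5]
side 60 9 x [-13.5  -8.3  11.7  12.7  13. ] y [-4.2 -0.7  0.5]
side 80 8 x [-7.9 -5.2 11.1 13.2 13.2] y [-3.6 -0.1  0.5]
top -160 103 x [-35.  -34.3 -24.6   3.2  15.5] y [-38.6 -26.4  17.8]
top -140 91 x [-34.9 -34.7 -24.7   3.   12.4] y [-38.5 -26.6  10.3]
top -120 26 x [-19.   -8.   -3.7   6.4   7.8] y [-41.7 -38.4 -30.7]
top -100 125 x [-10.6  -8.3  -0.6   9.   12.3] y [-62.3 -49.   58.8]
top -
[... 1690 characters left out ...]
20.7 119.3 117.  115.6 117.6  23.4  26.5  31.7  42.7  50.2  56.6  63.9   2.7  81.4 -32.9 -43.6]]
214
[[  0.3   2.4   4.1   6.3   8.1 -13.4 -12.7 -10.   -7.8  -8.   -6.4  -4.4  -3.5  -4.2  -0.6  -5.5]
 [ 30.7  29.   26.9  25.4  23.4  -2.2  -4.9  -5.6  -6.7 -10.2 -11.9 -13.3 -15.6 -19.4 -19.2 -26.6]
 [120.  119.9 118.  118.5 117.2   5.7  -0.2   3.7   5.4  -4.3  -5.4  -4.7  -8.8 -20.2 -12.4 -41.7]]
216
[[  4.    5.8   7.7  10.1 -13.  -13.1 -12.6 -10.8  -8.3 -10.6  -9.7 -11.8  -9.3  -5.2  -4.1  -2.3]
 [ 35.3  33.2  31.4  30.1   2.3  -1.2  -4.   -5.6  -6.3 -11.8 -14.1 -19.2 -19.9 -19.3 -21.2 -22.7]
 [120.3 118.6 117.7 119.4   0.8  -8.3 -14.4 -15.  -11.7 -30.3 -34.6 -52.  -48.6 -38.7 -41.3 -41.4]]
```

```bash
python3 -c "
from look import *
o=bot.get_obs(); R=Ro.from_quat(o['tool_rot']); p=o['eef_pos']*1000
print(o['clock'],SF.T@(p+R.apply([0,0,L])-S),(R.inv()*RT).as_rotvec())"
```

```text
10.325 [ 1.406 -0.109 21.428] [-0.001  0.001 -0.   ]
```

Emit:
play_rows:
  plan: [0,2,7,0,0,0,0,0,7,0,0,0,0,0,0,0,0,0,0,0,0,0,0,0]

```text
clock: 10.82
eef_pos: [0.4674, -0.2914, 0.1671]
tool_rot: [-0.441, 0.871, -0.193, 0.098]
ft_force: [0.0, 0.8, -1.0]
grip_width: 0.0084
```

```bash
python3 look.py h2; python3 -c "
from look import *
for i in range(4):
    o=bot.get_obs(); R=Ro.from_quat(o['tool_rot']); p=o['eef_pos']*1000
    print(o['clock'],SF.T@(p+R.apply([0,0,L])-S),(R.inv()*RT).as_rotvec(), o['joint_pos'])
    bot.camera('side') if i<3 else 0
"
```

```text
10.825 [ 467.437 -291.419  167.052] tip rel mouth (slot frame) [-1.771 -0.324  6.688] [0. 0. 0.] [ 0.048  0.81  -0.967] 0.008429124246184146
10.925 [-1.489 -0.295  6.887] [-0.  0.  0.] [-0.536  0.107 -0.47   0.559 -0.041 -1.482]
10.975 [-1.457 -0.303  6.927] [-0.  0.  0.] [-0.536  0.107 -0.47   0.559 -0.041 -1.482]
11.025 [-1.408 -0.293  6.942] [-0.001  0.     0.   ] [-0.536  0.107 -0.47   0.559 -0.041 -1.482]
11.075 [-1.448 -0.293  6.947] [-0.001  0.     0.   ] [-0.536  0.107 -0.47   0.559 -0.041 -1.482]
```

View pics/h2_side.png

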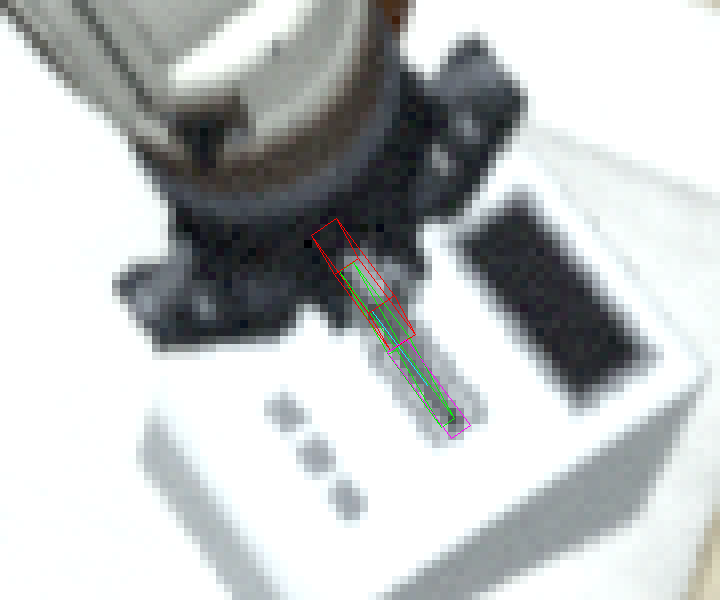

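View pics/h2_top.png

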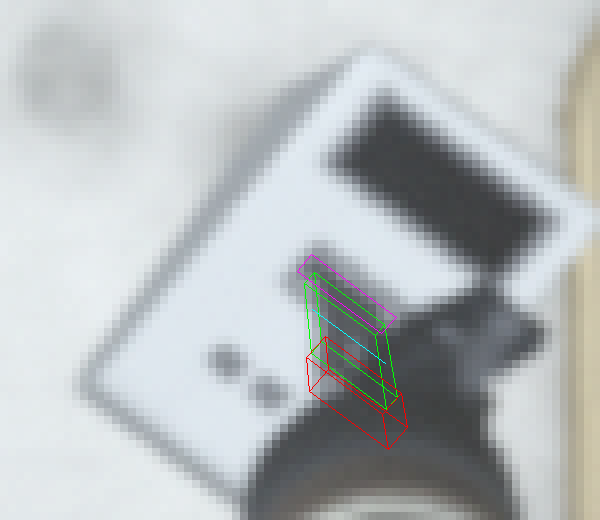

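```bash
sed 's/h1_/h2_/' hd.py > hd2.py; python3 hd2.py | grep -E "^(side|top) (0|20|40|60|80) "
python3 - <<'E'
import numpy as np,cv2
for n,(r0,r1,c0,c1) in {'side':(235,275,375,410),'top':(195,222,380,410)}.items():
    f=np.load(f'/tmp/h2_{n}.npz')['frame'][r0:r1,c0:c1]; cv2.imwrite(f'pics/h2z_{n}.png',np.clip(cv2.resize(f,None,fx=15,fy=15,interpolation=cv2.INTER_CUBIC)*1.4,0,255).astype(np.uint8))
E
```

```text
side 0 17 x [ 3.7  4.6  9.  12.4 12.9] y [-15.6  -1.1  12.3]
side 20 6 x [10.4 10.7 12.  12.7 12.8] y [-3.7 -2.1  0.1]
side 40 7 x [-3.1 -0.3 12.3 13.4 14.3] y [-3.4  0.   0.4]
side 60 11 x [-5.9  0.5 12.1 13.5 13.8] y [-4.1 -0.9  0.5]
side 80 61 x [-23.6 -10.3  19.6  42.8  47.1] y [-8.1  0.3  8.2]
top 0 10 x [-13.  -12.7  -9.1  -5.8  -4.1] y [-12.3  -4.5   6.2]
top 20 7 x [-13.5 -13.  -10.3  -6.4  -4.8] y [-3.7 -3.5 -1.9]
top 40 12 x [-13.1 -12.9  -6.5   3.1   5.8] y [-3.6 -3.4  0. ]
top 60 17 x [-13.4 -12.8  -5.5   8.   10.1] y [-3.9 -3.2  0.8]
top 80 35 x [-47.1 -44.4 -18.5   8.8  14.7] y [-7.8 -3.2  8.1]
```

View pics/h2z_side.png

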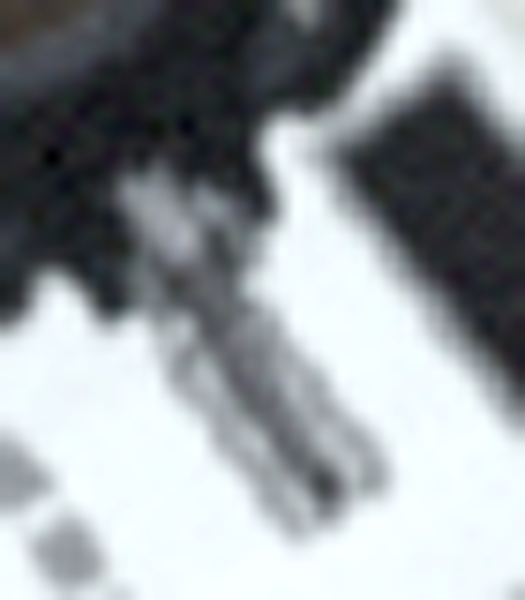

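View pics/h2z_top.png

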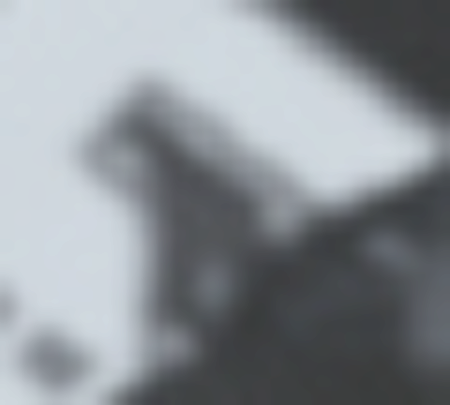

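Emit:
play_rows:
  plan: [0,-0.7,2,0,0,0,0,0,2,0,0,0,0,0,2,0,0,0,0,0,2,0,0,0,0,0,2,0,0,0,0,0,0,0,0,0]

```text
clock: 11.82
eef_pos: [0.4713, -0.2943, 0.1582]
tool_rot: [-0.441, 0.871, -0.193, 0.098]
ft_force: [0.9, 0.3, -0.8]
grip_width: 0.0082
```

```bash
cat > st.py <<'E'
from slot import *
from workcell import bot
np.set_printoptions(suppress=True,precision=2)
o=bot.get_obs(); R=Ro.from_quat(o['tool_rot']); p=o['eef_pos']*1000
print(o['clock'],'tip',SF.T@(p+R.apply([0,0,L])-S),(R.inv()*RT).as_rotvec().round(4),'F slot',SF.T@o['ft_force'],'T',o['ft_torque'],o['grip_width'])
E
python3 st.py
```

```text
11.825 tip [-1.2  -0.33 -3.41] [0. 0. 0.] F slot [ 0.19  0.78 -0.97] T [0.34 0.37 0.01] 0.00819234788371144
```

Emit:
play_rows:
  plan: [0,0,2,0,0,0,0,0,2,0,0,0,0,0,2,0,0,0,0,0,2,0,0,0,0,0,0,0,0,0]

```text
clock: 12.45
eef_pos: [0.474, -0.2963, 0.1509]
tool_rot: [-0.441, 0.871, -0.193, 0.098]
ft_force: [0.8, 0.9, -0.9]
grip_width: 0.0086
```

```bash
python3 st.py; python3 look.py h3
```

```text
12.45 tip [ -1.21  -0.35 -11.42] [0. 0. 0.] F slot [-0.29  1.24 -0.86] T [0.31 0.39 0.  ] 0.00859201663268458
12.45 [ 474.012 -296.275  150.885] tip rel mouth (slot frame) [ -1.214  -0.35  -11.419] [0. 0. 0.] [ 0.819  0.942 -0.903] 0.00859201663268458
```

View pics/h3_side.png

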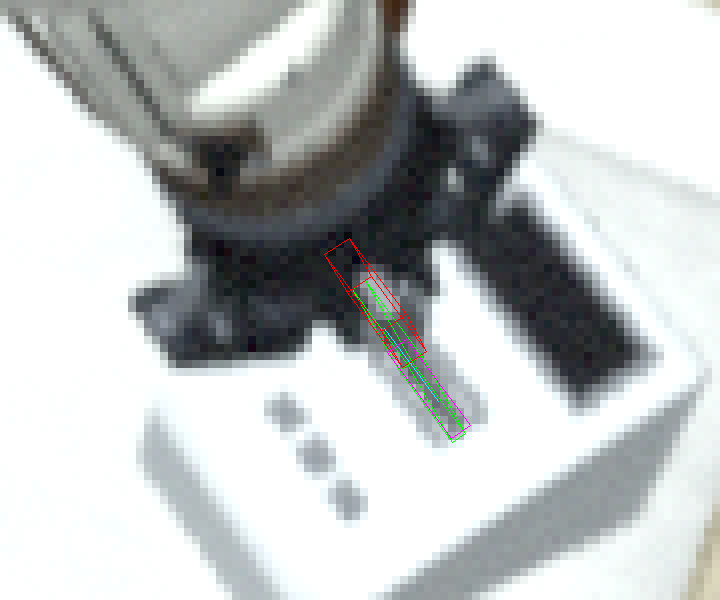

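View pics/h3_top.png

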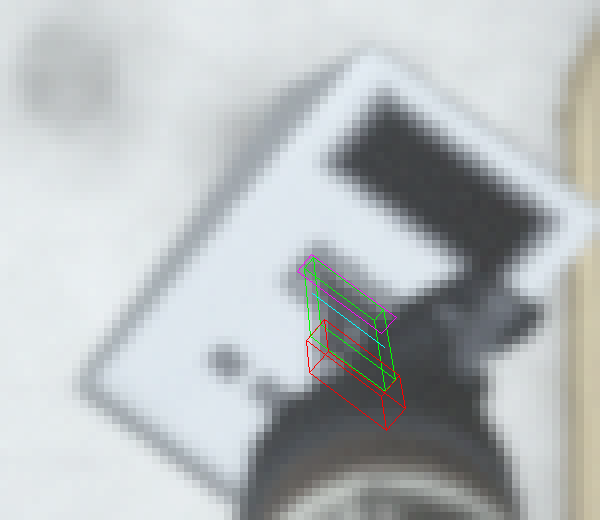

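Emit:
play_rows:
  plan: [0,0,2,0,0,0,0,0,2,0,0,0,0,0,2,0,0,0,0,0,0,0,0,0]

```text
clock: 13.05
eef_pos: [0.4761, -0.2978, 0.1454]
tool_rot: [-0.441, 0.871, -0.193, 0.098]
ft_force: [-0.4, -0.2, -0.9]
grip_width: 0.0083
```

```bash
python3 st.py
```

```text
13.05 tip [ -1.21  -0.33 -17.42] [0. 0. 0.] F slot [-0.56 -0.39 -0.75] T [0.27 0.38 0.02] 0.008291809267227232
```

Emit:
play_rows:
  plan: [0,-0.5,0,0,0,0,0,-0.5,0,0,0,0,0,0,0,0,0,0]

```text
clock: 13.42
eef_pos: [0.4769, -0.2983, 0.1462]
tool_rot: [-0.441, 0.871, -0.193, 0.098]
ft_force: [-1.2, 0.4, -0.1]
grip_width: 0.0083
```

```bash
python3 st.py
```

```text
13.425 tip [ -0.01  -0.29 -17.18] [-0.  0.  0.] F slot [-1.11 -0.33  0.45] T [0.31 0.44 0.01] 0.0082851775775868
```

Emit:
play_rows:
  plan: [0,-0.5,0,0,0,0,0,0,0,0,0,0]

```text
clock: 13.68
eef_pos: [0.477, -0.2984, 0.1461]
tool_rot: [-0.441, 0.871, -0.193, 0.098]
ft_force: [-1.1, 1.0, -0.7]
grip_width: 0.0081
```

```bash
python3 st.py
```

```text
13.675 tip [  0.06  -0.3  -17.28] [0. 0. 0.] F slot [-1.66  0.12 -0.04] T [0.44 0.63 0.02] 0.008109474824819708
```

Emit:
play_rows:
  plan: [0,-0.5,0,0,0,0,0,0,0,0,0,0]

```text
clock: 13.92
eef_pos: [0.4772, -0.2986, 0.1461]
tool_rot: [-0.441, 0.871, -0.193, 0.098]
ft_force: [-2.1, 1.2, -0.9]
grip_width: 0.008
```

```bash
python3 st.py
```

```text
13.925 tip [  0.22  -0.33 -17.36] [0. 0. 0.] F slot [-2.62 -0.28  0.21] T [0.64 0.87 0.05] 0.00802072207596102
```

Emit:
play_rows:
  plan: [0,1,0,0,0,0,0,1,0,0,0,0,0,0,2,0,0,0,0,0,2,0,0,0,0,0,2,0,0,0,0,0,2,0,0,0,0,0,0,0,0,0]

```text
clock: 14.8
eef_pos: [0.4793, -0.3001, 0.1387]
tool_rot: [-0.441, 0.871, -0.194, 0.098]
ft_force: [0.0, 0.0, 1.9]
grip_width: 0.0082
```

```bash
python3 st.py
```

```text
14.8 tip [ -0.29  -0.27 -25.18] [-0.  0.  0.] F slot [0.77 0.03 1.69] T [ 0.14  0.22 -0.  ] 0.008156972488794073
```

Emit:
play_rows:
  plan: [0,0.5,2,0,0,0,0,0,2,0,0,0,0,0,2,0,0,0,0,0,2,0,0,0,0,0,0,0,0,0]

```text
clock: 15.42
eef_pos: [0.4814, -0.3016, 0.1309]
tool_rot: [-0.441, 0.871, -0.193, 0.098]
ft_force: [-0.3, 0.6, 3.5]
grip_width: 0.0085
```

```bash
python3 st.py
```

```text
15.425 tip [ -1.37  -0.24 -33.34] [-0.  0.  0.] F slot [0.97 0.31 3.39] T [-0.03 -0.1   0.06] 0.008485885979637784
```

Emit:
play_rows:
  plan: [0,0,1,0,0,0,0,0,1,0,0,0,0,0,1,0,0,0,0,0,0,0,0,0]

```text
clock: 15.92
eef_pos: [0.4822, -0.3022, 0.1281]
tool_rot: [-0.441, 0.871, -0.193, 0.098]
ft_force: [-0.5, -0.4, 4.1]
grip_width: 0.0083
```

```bash
python3 st.py; python3 look.py h4
python3 - <<'E'
import numpy as np,cv2
for n,(r0,r1,c0,c1) in {'side':(240,275,375,410),'top':(195,222,380,410)}.items():
    f=np.load(f'/tmp/h4_{n}.npz')['frame'][r0:r1,c0:c1]; cv2.imwrite(f'pics/h4z_{n}.png',np.clip(cv2.resize(f,None,fx=15,fy=15,interpolation=cv2.INTER_CUBIC)*1.4,0,255).astype(np.uint8))
E
```

```text
15.925 tip [ -1.66  -0.28 -36.35] [0. 0. 0.] F slot [ 1.58 -0.6   3.83] T [ 0.1  -0.02  0.04] 0.008346468092124056
15.925 [ 482.202 -302.217  128.098] tip rel mouth (slot frame) [ -1.663  -0.278 -36.347] [0. 0. 0.] [-0.506 -0.375  4.138] 0.008346468092124056
```

View pics/h4z_side.png

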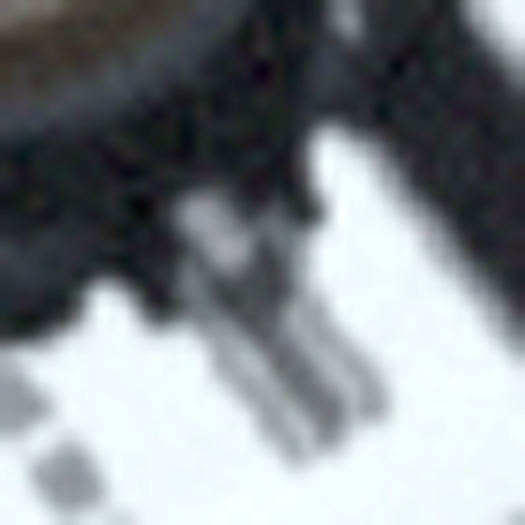

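View pics/h4z_top.png

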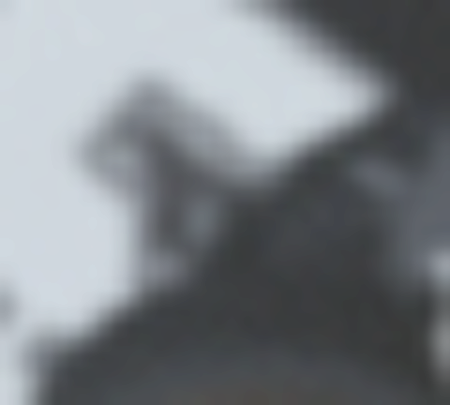

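View pics/h4_top.png

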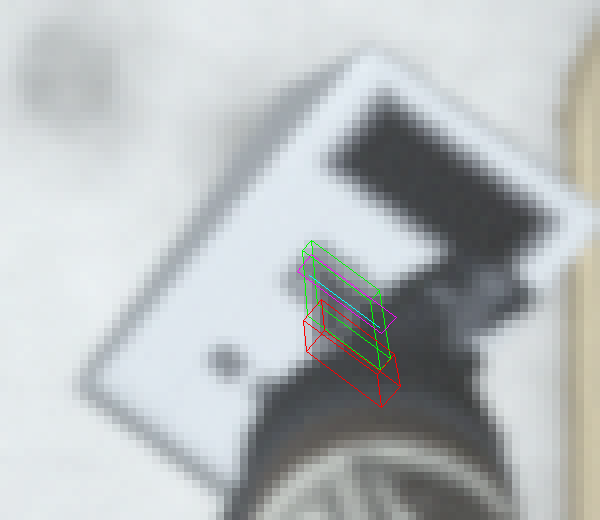

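Emit:
play_rows:
  plan: [0,-0.2,1,0,0,0,0,-0.2,1,0,0,0,0,0,0.5,0,0,0,0,0,0,0,0,0]

```text
clock: 16.52
eef_pos: [0.4831, -0.3029, 0.1258]
tool_rot: [-0.441, 0.871, -0.193, 0.098]
ft_force: [-0.4, 1.0, 2.1]
grip_width: 0.0083
```

```bash
python3 st.py
```

```text
16.525 tip [ -1.67  -0.26 -38.93] [0. 0. 0.] F slot [0.04 0.57 2.31] T [0.21 0.21 0.08] 0.008323759553072815
```

Emit:
play_rows:
  plan: [0,0,0,0,0,0,0,0,0,0,0,0,0,0,0,0,0,0,0,0,0,0,0,0,0,0,-20,0,0,0,0,0,-40,0,0,0,0,0,-50,0,0,0,0,0,-50,0,0,0,0,0,-50,0,0,0,0,0,0,0,0,0]
  hand: 45

```text
clock: 17.77
eef_pos: [0.4131, -0.2512, 0.322]
tool_rot: [-0.441, 0.87, -0.197, 0.101]
ft_force: [0.2, -0.7, -0.5]
grip_width: 0.0387
```

Run:
```python
from look import *
o=bot.get_obs(); print(o['clock'],o['eef_pos'],o['grip_width'])
M=SF; cen=S+SF@np.array([-1.0,-0.3,-39.4+60])
box=[S+SF@np.array([a,b,0]) for a,b in [(-3.75,-18),(3.75,-18),(3.75,18),(-3.75,18),(-3.75,-18)]]
for n,w in {"side":(215,290,340,430),"top":(170,235,350,425)}.items():
    c=snap(n); np.savez(f'/tmp/r1_{n}.npz',**c); overlay(n,c,cen,SF,w,f'pics/r1_{n}.png',8,extra=[box])
    r0,r1,c0,c1=w; cv2.imwrite(f'pics/r1_{n}_raw.png',np.clip(cv2.resize(c['frame'][r0:r1,c0:c1],None,fx=8,fy=8,interpolation=cv2.INTER_CUBIC)*1.3,0,255).astype(np.uint8))
```

```text
17.775 [ 0.413 -0.251  0.322] 0.038656438048456185
```

View pics/r1_side_raw.png

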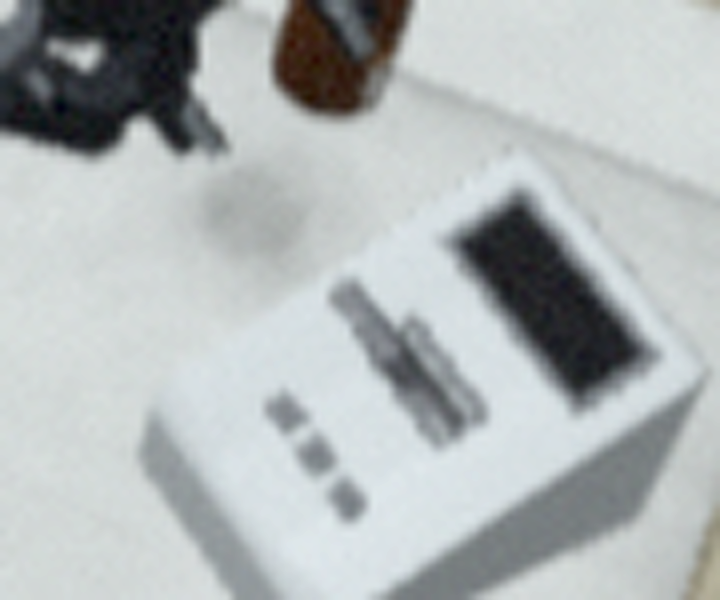

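View pics/r1_top_raw.png

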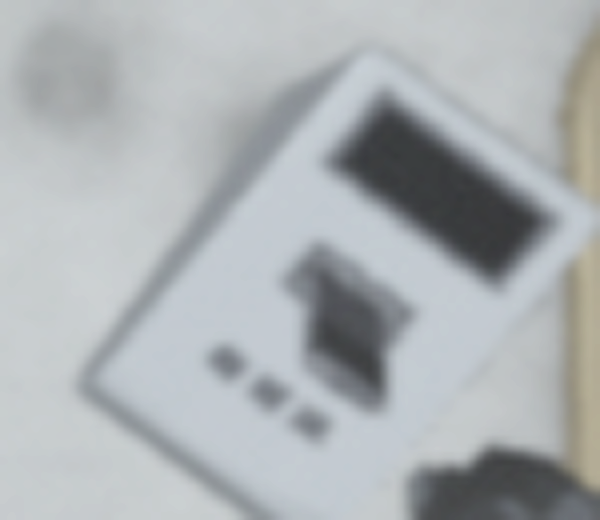

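View pics/r1_side.png

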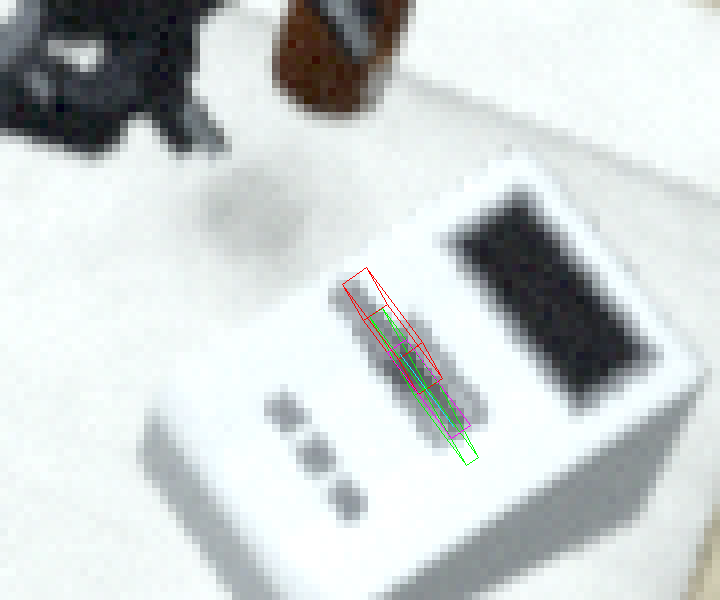

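View pics/r1_top.png

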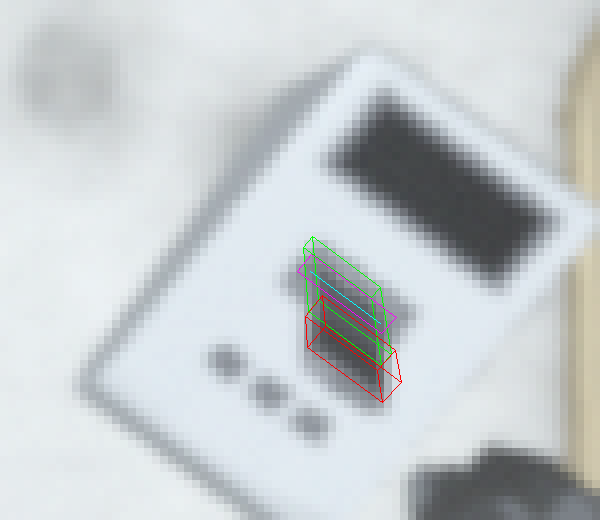

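```bash
cat > dep.py <<'E'
from slot import *
from h import *
import sys
np.set_printoptions(suppress=True,precision=1,linewidth=180)
tag=sys.argv[1]
for n in ['side','top']:
    c=dict(np.load(f'/tmp/{tag}_{n}.npz')); rc=np.argwhere(c['range_z']>0); w=world(c,rc)*1000
    t=(w-S)@SF
    g=c['frame'][rc[:,0],rc[:,1]].mean(1)
    f=(abs(t[:,2])<8)&(abs(t[:,0])<65)&(abs(t[:,1])<42)&~((abs(t[:,0])<25)&(abs(t[:,1])<27))&(g>140)
    A=np.c_[t[f][:,:2],np.ones(f.sum())]; q=np.linalg.lstsq(A,t[f][:,2],rcond=None)[0]; e=t[f][:,2]-A@q
    k=abs(e)<4; q=np.linalg.lstsq(A[k],t[f][k][:,2],rcond=None)[0]
    print(n,'face plane',q, 'std',e[k].std(),'slope deg',np.degrees(q[:2]))
    m=(abs(t[:,0])<30)&(abs(t[:,1])<25)&(t[:,2]>30)
    h=t[:,2]-(q[2])
    for a,b,v,i in zip(rc[m],t[m],h[m],g[m]): print(a,b,round(v,1),int(i)) if v>62 else None
    print('blade pts', m.sum())
E
python3 dep.py r1
```

```text
side face plane [-0.  0.  2.] std 1.8737876259401993 slope deg [-0.2  0. ]
[ 76 302] [ 19.4  23.6 708.9] 706.9 142
[ 76 305] [ 22.9  24.1 705.2] 703.3 123
[ 76 307] [ 25.2  24.2 703. ] 701.0 109
[ 76 308] [ 26.4  24.3 701.9] 699.9 106
[ 76 309] [ 27.6  24.4 700.6] 698.7 102
[ 76 310] [ 28.6  23.5 700.5] 698.5 104
[ 76 311] [ 29.8  23.9 699. ] 697.0 100
[ 77 299] [ 15.5  24.3 709.8] 707.9 144
[ 77 300] [ 16.6  23.7 709.5] 707.5 138
[ 77 301] [ 17.8  24.4 707.7] 705.7 131
[ 77 302] [ 18.7  22.9 708.1] 706.2 123
[ 77 303] [ 20.  24. 706.] 704.0 113
[ 77 304] [ 21.   23.1 705.8] 703.8 105
[ 77 305] [ 22.   21.9 705.9] 704.0 105
[ 77 306] [ 23.5  24.2 702.6] 700.7 102
[ 77 307] [ 24.4  22.6 703.2] 701.2 98
[ 77 308] [ 25.6  23.  701.7] 699.8 95
[ 77 309] [ 26.8  23.3 700.4] 698.4 96
[ 77 310] [ 28.   23.5 699.1] 697.1 97
[ 77 311] [ 29.   22.5 699. ] 697.1 96
[ 78 295] [ 10.5  25.  712. ] 710.0 150
[ 78 297] [ 12.6  23.8 711. ] 709.1 142
[ 78 298] [ 13.7  23.4 710.4] 708.4 133
[ 78 299] [ 14.8  23.5 709.3] 707.3 124
[ 78 300] [ 16.   23.9 707.9] 705.9 115
[ 78 301] [ 16.9  22.2 708.5] 706
[... 28231 characters left out ...]
7 123
[407 416] [-26.1 -23.  725.6] 724.6 120
[407 417] [-26.2 -24.6 724.2] 723.3 116
[408 411] [-29.3 -18.3 728.4] 727.5 130
[408 412] [-28.7 -19.3 728.2] 727.2 129
[408 413] [-29.3 -21.4 725.9] 724.9 127
[408 414] [-27.6 -21.2 727.5] 726.6 124
[408 415] [-27.4 -22.6 726.4] 725.5 123
[408 416] [-27.2 -23.9 725.6] 724.6 120
[408 417] [-26.6 -24.9 725.2] 724.2 117
[409 413] [-29.6 -21.6 727.1] 726.2 126
[409 414] [-28.4 -21.8 727.9] 726.9 125
[409 415] [-27.7 -22.7 727.7] 726.7 122
[410 413] [-29.8 -21.5 728.6] 727.6 126
[410 414] [-29.6 -22.9 727.6] 726.6 125
[410 415] [-29.2 -24.  727. ] 726.1 122
[411 414] [-29.9 -23.  728.8] 727.8 124
[411 415] [-29.2 -23.8 728.7] 727.8 121
blade pts 2892
```

```bash
sed -i 's/(t\[:,2\]>30)/(t[:,2]>66)\&(t[:,2]<95)/' dep.py; python3 dep.py r1 | cut -c1-90 | head -90
```

```text
side face plane [-0.  0.  2.] std 1.8737876259401993 slope deg [-0.2  0. ]
[249 383] [-2.7 15.4 81.3] 79.4 155
[250 381] [-8.1 15.9 82. ] 80.1 158
[250 382] [-6.2 14.3 82.2] 80.2 137
[250 383] [-4.3 11.9 84.6] 82.6 127
[250 384] [-2.1 12.  80.7] 78.8 123
[251 381] [-9.5 14.7 79.4] 77.4 136
[251 382] [-7.6 12.4 81.7] 79.8 118
[251 383] [-5.4 12.8 76.8] 74.8 110
[251 384] [-3.6 10.3 79.7] 77.7 101
[251 385] [-1.6  8.5 80.4] 78.5 124
[252 382] [-9.1 10.2 81.9] 79.9 108
[252 383] [-7.1  8.9 81.4] 79.4 109
[252 384] [-5.2  6.7 83.2] 81.3 105
[252 385] [-3.2  5.4 82.9] 81.0 106
[252 386] [-1.   6.2 77.2] 75.2 136
[253 382] [-10.3  10.   76.6] 74.6 119
[253 383] [-8.6  6.4 82.2] 80.3 111
[253 384] [-6.5  6.  79.5] 77.5 109
[253 385] [-4.6  4.  81. ] 79.0 102
[253 386] [-2.5  3.5 78.6] 76.7 101
[254 383] [-10.    4.2  82.5] 80.5 124
[254 384] [-8.   2.8 82.3] 80.4 119
[254 385] [-6.2  0.5 84.7] 82.8 110
[254 386] [-4.1 -0.5 83.4] 81.5 99
[254 387] [-2.1 -1.3 81.9] 79.9 103
[255 384] [-9.6 -0.2 84.7] 82.8 118
[255 385] [-7.5 -0.3 81.1] 79.2 108
[255 386] [-5.6 -2.9 84.3] 82.3 99
[255 387] [-3
[... 1506 characters left out ...]
 0.7 70.8] 69.8 52
[215 388] [-10.6  10.2  77.5] 76.5 121
[215 389] [-8.5  8.8 79.9] 78.9 112
[215 390] [-7.4  6.3 77.7] 76.7 104
[215 391] [-5.2  5.  80.6] 79.7 92
[215 392] [-3.9  2.9 79.6] 78.7 76
[215 393] [-2.5  0.8 78.9] 77.9 63
[215 394] [-2.2 -2.5 73. ] 72.0 53
[215 395] [-1.5 -5.3 68.8] 67.9 52
[216 389] [-10.6   7.1  79.8] 78.9 119
[216 390] [-8.8  5.3 80.7] 79.8 111
[216 391] [-6.5  4.2 84.5] 83.5 103
[216 392] [-5.8  1.3 80.2] 79.2 91
[216 393] [-4.7 -1.  78.5] 77.6 81
[216 394] [-3.2 -3.  78.1] 77.2 67
[216 395] [-2.1 -5.4 76.1] 75.1 56
[216 396] [-2.6 -9.6 66. ] 65.1 54
[217 390] [-11.4   3.1  78.5] 77.6 119
[217 391] [-9.7  1.3 79.1] 78.1 104
[217 392] [-8.  -0.5 79.9] 78.9 95
```

```bash
cat > tf.py <<'E'
from slot import *
from h import *
import sys
from matplotlib.path import Path as P
E
cat > tf.py <<'E'
from slot import *
from h import *
import sys
tag=sys.argv[1]
for n in ['side','top']:
    c=dict(np.load(f'/tmp/{tag}_{n}.npz')); rc=np.argwhere(c['range_z']>0); t=(world(c,rc)*1000-S)@SF
    g=c['frame'][rc[:,0],rc[:,1]].mean(1)
    f=(abs(t[:,2])<8)&(abs(t[:,0])<60)&(abs(t[:,1])<40)&~((abs(t[:,0])<25)&(abs(t[:,1])<27))&(g>140)
    A=np.c_[t[f][:,:2],np.ones(f.sum())]; q=np.linalg.lstsq(A,t[f][:,2],rcond=None)[0]; e=t[f][:,2]-A@q; k=abs(e)<5
    q=np.linalg.lstsq(A[k],t[f][k][:,2],rcond=None)[0]
    h=t[:,2]-q[2]
    # grid search over top-face centre to fit 9x30 patch: use pixels whose ray hits plane h=80 inside rect
    m=(abs(t[:,0])<20)&(abs(t[:,1])<20)&(h>70)&(h<90)
    for xr in [(-8.5,-3.5),(-9,-4),(-7.5,-3)]:
        s=m&(t[:,0]>xr[0])&(t[:,0]<xr[1])&(abs(t[:,1])<12)&(h>75.5); print(n,'plane',q[2].round(2),f.sum(),xr,s.sum(),'h mean',h[s].mean().round(2),'med',np.median(h[s]).round(2),'sd',h[s].std().round(2),'x',t[m&(h>76)][:,0].mean().round(1),'y',t[m&(h>76)][:,1].mean().round(1))
E
python3 tf.py r1
```

```text
side plane 1.97 608 (-8.5, -3.5) 17 h mean 79.97 med 79.66 sd 1.95 x -5.8 y 0.3
side plane 1.97 608 (-9, -4) 18 h mean 80.03 med 79.95 sd 1.84 x -5.8 y 0.3
side plane 1.97 608 (-7.5, -3) 16 h mean 79.96 med 79.53 sd 2.05 x -5.8 y 0.3
top plane 0.98 484 (-8.5, -3.5) 18 h mean 79.62 med 79.22 sd 2.02 x -6.5 y -2.9
top plane 0.98 484 (-9, -4) 18 h mean 79.59 med 79.44 sd 2.14 x -6.5 y -2.9
top plane 0.98 484 (-7.5, -3) 18 h mean 79.44 med 79.22 sd 2.14 x -6.5 y -2.9
```

Run:
```python
from h import *
c=snap('side'); d=snap('top')
a=cv2.resize(c['frame'][150:350,280:440],None,fx=2.5,fy=2.5,interpolation=cv2.INTER_CUBIC); b=cv2.resize(d['frame'][130:290,280:430],None,fx=2.5,fy=2.5,interpolation=cv2.INTER_CUBIC)
H=max(a.shape[0],b.shape[0]); f=lambda i:np.pad(i,((0,H-i.shape[0]),(0,0),(0,0)))
cv2.imwrite('pics/end.png',np.hstack([f(a),f(b)]))
z=cv2.resize(c['frame'][235:285,300:350],None,fx=10,fy=10,interpolation=cv2.INTER_CUBIC); cv2.imwrite('pics/end_st.png',np.clip(z*1.3,0,255).astype(np.uint8))
for q in ['culture_dish_centre','stain_bottle_centre','strip_tube_centre']:
    for r in bot.outline_of(q,'top')[:1]:
        print(q,np.nanmedian(world(d,np.argwhere(r['mask'])),0).round(3))
print(bot.get_obs()['clock'])
```

```text
stain_bottle_centre [ 0.457 -0.143  0.04 ]
strip_tube_centre [ 0.676 -0.1    0.123]
18.125
```

View pics/end.png

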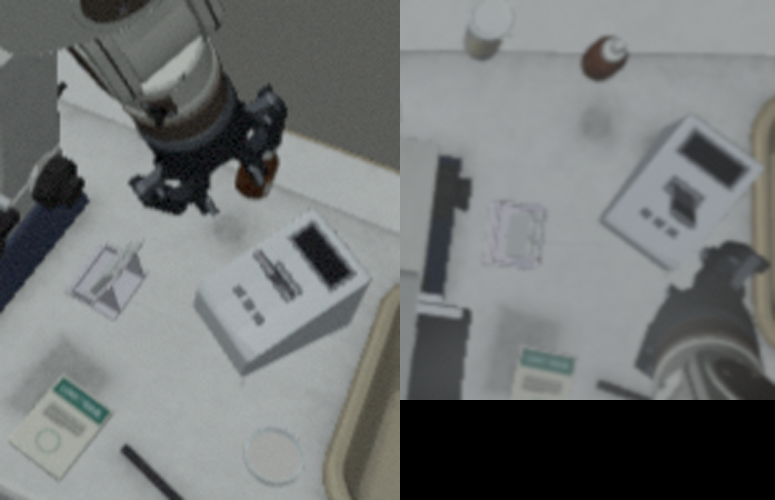

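View pics/end_st.png

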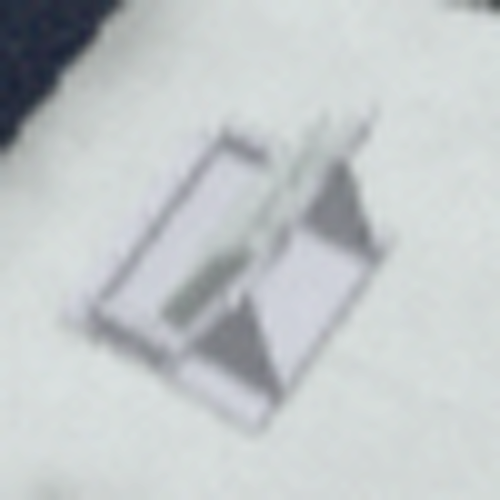

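```bash
python3 -c "
from workcell import bot
print(bot.job_done())"
```

```text
the job is handed in; nothing more can be done
None
```

The check gauge is standing in the reader's slot at about the 40 mm line, and the job was handed in at about 18 s of the 43 s allowed. I drew the gauge, which was the front one of the three in the stand, straight up its 18° lean. I then put it tip first into the slot, pushed the carriage with about 4–5 N, let go and backed the hand off.

**Insertion depth:** By arm position the tip was about 39.4 mm deep at release. This includes a 0.5 mm correction I got by feeling the slot's upper wall. The depth images put the gauge's top 79.5–80 mm above the reader face, where 80 mm is right, so they suggest about 40–40.5 mm. The two checks differ by about 1 mm on either side of the target, so I pushed no further. The pictures were too coarse to see the line itself at the slot mouth.

**Gauge:** After release it leans about 3° towards the reader's front, which is the play in the slot.

**The rest of the scene:** Both plates still lean in the stand. The dish, bottle and strip tube look unmoved in the last pictures. In the final network check, only the tube came back in its place: the dish was missed and the bottle was wrongly reported at the stand. I judged those two by eye.

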